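Draw the opal glass plate out of its stand and lay it in the cradle

ROBOT

A 7-joint arm with a two-finger parallel gripper is mounted at the origin on a cart in front of the work surface, level with it; the furniture and walls round the work are solid. World frame = base frame: x ahead of the robot, y to its left, z up, the work surface at z = 0. Lengths are in mm, angles in degrees, forces in N, time in s.
With the tool pointing down it reaches from about 425 to 950 mm from the base axis. Payload 4.7 kg.
Tool frame: the origin (TCP) lies on the centre line of the jaws, within the pads' length; the fingertips stand arm.finger_overhang ahead of it and the grasp point (between the pads) lies 6 mm ahead of it (arm.finger_overhang is the distance from the TCP to the fingertips, in mm); z points along the fingers, y is the direction in which the jaws open and shut (so a half turn about z gives the same grasp; the last joint's range is limited). The gripper opens to 87 mm and grips with 3 to 60 N. Pads are 19 mm wide; open, the fingers measure 117 mm over their backs; the gripper's body (75 mm by 190 mm) begins 51 mm behind the grasp point.
Start: joints at [-78.203, 26.849, -2.785, 87.806, 1.381, 65.374, -4.715], TCP at [156.995, 656.505, 247.573] pointing down, gripper open.
Joint ranges: [-148.3, 148.3], [-19.14, 114.17], [-79.39, 73.82], [5.75, 140.21], [-59.74, 239.74], [12.07, 113.84], [-152.46, 152.46]. Speed limits (degrees/s): [147.25, 147.25, 180, 180, 180, 180, 180].

INTERFACE

Orientations are given as a 3x3 rotation matrix whose columns are the frame's x, y, z axes.
In Python, from station import arm, grab_frame, close_job gives the robot as it stands.
- The arm moves only by the tool send_rows, never from a script. Its argument "plan" is a list of rows, each an object with "fingers": the opening, from -1 (shut) to 1 (fully open); "dp": the shift along the tool's x, y, z in cm, a list of three; "roll": the turn about the tool's z in degrees. A call has 1 to 20 rows; each row shifts and turns the commanded pose from where the row before left it, along the tool's axes as they then stand; what a row does not reach is not made up. A row lasts 1/10 s, in which the tool goes at most 50 mm and 8.59 degrees, less where a joint would pass 70% of its speed; a pose out of reach is approached as far as the arm can. A call with a gripper value outside its range is refused whole. The fingers move at their own pace and stop on an object; the grip force is fixed at half the most. Time passes only in rows, so rows that do not move let the fingers close. It gives the time, the measured TCP pose, the force and the opening at its end, in the units of the state.
- arm.get_obs(): the state, without advancing time (a new reading comes with each control period).
- grab_frame(name): name is "scene" or "top"; returns a dict with "pixels" (400x640x3 uint8, red, green, blue), "depth" (400x640 float32, mm along the optical axis (not along the pixel's ray), 0 where there is no reading), "K" (3x3 intrinsics, pixels), "D" ([k1, k2, p1, p2, k3] as OpenCV has them; the pictures are not rectified), "view" (4x4, takes a point from world to camera coordinates). Camera axes: x right, y down, z forward; pixel columns grow to the right and rows downward; lengths in mm; the calibration is good to about 2 mm. A picture is of the moment at which its call begins.
- close_job(): hands the job in, once; it reports no verdict.
The state is a dict: "clock": time; "joint_pos": joint angles; "dq": joint speeds; "tau": joint torques, N m; "ee_pos": TCP position; "tool_rot": TCP orientation; "contact_force": force on the tool from outside, world axes, zero at the start; "ft_torque": the same for the moment, N m; "grip_width": finger opening in mm.
Only numpy, scipy, OpenCV 4.12 (cv2) and the standard library are available. Lean on these libraries where they do the work, as an engineer would, in place of code of your own. Each camera call takes 0.05 s, during which the arm holds its last target.

TASK

The white glass plate lies sunk in the deck of the plate stand with its back end under the hood, so that nothing of it can be gripped. Press down on its top with a closed gripper, gently but firmly enough that it does not slip, and draw it forward until its front end sticks out about 35 mm over the front edge of the stand; then take it by the sides of that end, lift it away and lay it flat between the lugs of the low cradle, without dropping it or disturbing the other things.

Things in the scene. Friction and masses are not known exactly. Their poses are not given: they have to be found in the camera images.
- stand: Plate stand, fixed: grey base, rubber feet, dark steel deck 140 long x 84 wide mm. Origin on the bench below the middle of the deck's front edge (towards the robot); +x runs back along the deck, y to its left. Plate lies on the deck floor (z 50 mm) in a 53 mm wide channel, open in front, between rails 15.5 mm wide, tops z 56 mm, level with the plate's top. Nothing stands before the front edge.
- press_window (a point): Middle of the open part of the channel, at the height of the plate's top: x = 37.5, z = 56 mm from the stand's origin, axes as the stand's. From above the channel is open for 37.5 mm before and behind it. The deck sinks on its rubber feet by 1 mm for each 16 N of downward force (at most 6 mm).
- hood_mouth (a point): Middle of the hood's front edge at plate-top height: x = 75, z = 56 mm from the stand's origin, axes as the stand's. The grey hood covers the channel from here back to 140 mm, roof top 8 mm above this point. In its mouth a sprung felt pad bears on the plate with about 2.5 N.
- plate: White opal glass plate, 115 long (x) x 50 wide (y) x 6 thick (z) mm, about 70 to 110 g, loose. Origin at the middle of its underside. At the start it lies flat in the channel, origin 63 to 72 mm behind the deck's front edge, front end 6 to 14 mm behind it. It stays balanced on the deck while its origin is behind the front edge. The end that sticks out can be gripped from above across the 50 mm.
- plate_top (a point): Middle of the plate's top face, 6 mm above its origin, axes as the plate's. Plate and deck are slick (friction about 0.2): pressed on its top with 9 to 12 N a closed gripper draws it along without slipping; under about 7 N it may slip. Pressed down with more than about 14 N the glass breaks. Feel the force: a millimetre too high or too low is already wrong.
- cradle: Low cradle of grey plastic, fixed. Origin on the bench below the middle of the seat; +x towards its end stop. Base 77 mm wide, 6 thick, x -22 to 72. Two cross bars, 12 mm thick, at x -12 and +38, tops at z 40 mm; a lug at each bar end up to z 49 mm, 57 mm between lugs (3.5 mm play each side of the plate). End stop at x 64.5 to 70.5, up to z 49 mm. Glass breaks if set down with over 25 N.
- seat (a point): Where the middle of the plate's underside belongs: on the bar tops, 40 mm above the cradle's origin, axes as the cradle's. The plate lies along x, either way round, its end 7 mm short of the end stop; its other end (-x) hangs free 39 mm beyond the bars, with room for fingers at its sides.
- petri1: Bystander, leave alone: round lidded petri dish, 58 mm across, 15 high mm. Origin at the middle of its underside.
- timer: Bystander, leave alone: small white digital timer, 64x70x20 mm. Origin at the middle of its underside.
- stopper: Bystander, leave alone: rubber stopper, 27 across, 30 high mm. Origin at the middle of its underside.
- beaker: Bystander, leave alone: glass beaker, 74 across, 93 high mm. Origin at the middle of its underside.

How it is judged (in metres and radians):
On the way, in this order (a step that is already met when the one before it is completed fails the run):
1. the plate is drawn forward along the deck, still lying on it, until its front end sticks out at least 25 mm past the stand's front edge (x of plate in the frame of stand between -0.01 and 0.0325 m and z of plate in the frame of stand between 0.044 and 0.054 m and angle between plate's own z axis and vertical below 0.12 rad), for 0.2 s.
2. the plate is held by the gripper, lifted clear of the stand (height (world z) of plate above 0.065 m and contact force between plate and stand below 0.05 N and contact force between plate and the fingers above 0.5 N), for 0.2 s.
At the end, for the whole second after the job is handed in: The plate lies flat on both bars of the cradle between the lugs: its middle within 8.5 mm lengthwise and 6 mm sideways of the middle of the seat, its underside within 3 mm of the bar tops, tilted less than 0.06 rad, along the cradle to 0.16 rad, at rest and released (x of plate in the frame of cradle between -0.0085 and 0.0085 m and y of plate in the frame of cradle between -0.006 and 0.006 m and z of plate in the frame of cradle between 0.037 and 0.043 m and angle between plate's own z axis and vertical below 0.06 rad and angle between the x axis of plate and the x axis of cradle, either way round below 0.16 rad and linear speed of plate below 0.02 m/s and contact force between plate and the fingers below 0.05 N); the robot touches nothing.
It fails at once if the plate is pressed too hard in the stand (all contacts of plate and stand together above 20.5 N; at rest, under the felt, they come to 6 N) (contact force between plate and stand above 20.5 N).
It fails at once if the plate is set on the cradle with more than 25 N (contact force between plate and cradle above 25 N).
It fails at once if the plate is dropped on the bench or tipped over (height (world z) of plate below 0.02 m or angle between plate's own z axis and vertical above 0.6 rad).
It fails at once if another loose thing on the bench is disturbed (moved by over 30 mm) (distance of any of petri1, timer, stopper, beaker from where it was at the start of the episode above 0.03 m).
It also fails if it takes over 64 s, if anything falls off the work surface, if the arm or the gripper's body presses on something with over 40 N, if the wrist force passes 120 N, or if a joint passes its speed limit or range.

## Working session

There is one attempt and no reset: what is moved stays moved. The work goes in short steps, Python scripts to look and compute and a tool call to move; the robot and the scene stay as the last step left them, time stands still between calls to the robot, and variables do not carry over. Pictures are saved under pics/ and viewed, and the job is handed in when it is done.

Besides the shell and the picture viewer there is one more tool, called as name(argument=value, ...), one argument or row to a line, values as JSON. send_rows: Moves the arm, as the interface text tells. Its arguments: {"type":"object","properties":{"plan":{"type":"array"}},"required":["plan"]}

```bash
mkdir -p pics; ls; python3 - <<'E'
from station import arm, grab_frame
import cv2,numpy as np
o=arm.get_obs(); print({k:np.round(v,3).tolist() for k,v in o.items()}); print(arm.finger_overhang)
for n in("scene","top"):
    f=grab_frame(n); cv2.imwrite(f"pics/{n}0.png",cv2.cvtColor(f["pixels"],cv2.COLOR_RGB2BGR)); np.savez(f"{n}0.npz",**f)
    print(n,f["K"],f["D"],np.round(f["view"],3))
E
```

```text
pics
{'clock': 0.0, 'joint_pos': [-78.202, 26.898, -2.784, 87.876, 1.381, 65.375, -4.714], 'dq': [-0.042, -0.111, 0.022, 0.028, 0.097, -0.052, 0.045], 'tau': [0.0, -50.799, -0.081, -23.616, -0.061, 0.038, 0.0], 'ee_pos': [156.908, 655.917, 246.469], 'tool_rot': [[-0.973, 0.233, -0.0], [0.233, 0.973, -0.002], [-0.0, -0.002, -1.0]], 'contact_force': [0.114, 0.165, -0.039], 'ft_torque': [0.01, -0.02, -0.007], 'grip_width': 87.135}
25.0
scene [[437.03154327   0.         327.9914969 ]
 [  0.         437.03154327 198.15981695]
 [  0.           0.           1.        ]] [-0.09795249  0.          0.          0.          0.        ] [[-6.92000e-01 -7.22000e-01 -6.00000e-03  2.38485e+02]
 [-5.38000e-01  5.21000e-01 -6.62000e-01  4.59820e+02]
 [ 4.82000e-01 -4.55000e-01 -7.49000e-01  5.41682e+02]
 [ 0.00000e+00  0.00000e+00  0.00000e+00  1.00000e+00]]
top [[383.83281339   0.         322.59560817]
 [  0.         383.83281339 201.85955799]
 [  0.           0.           1.        ]] [-0.0789871  0.         0.         0.         0.       ] [[-1.00000e-03 -1.00000e+00 -1.30000e-02 -1.81862e+02]
 [-9.96000e-01  2.00000e-03 -8.50000e-02  5.45888e+02]
 [ 8.50000e-02  1.30000e-02 -9.96000e-01  8.57922e+02]
 [ 0.00000e+00  0.00000e+00  0.00000e+00  1.00000e+00]]
```

View pics/scene0.png

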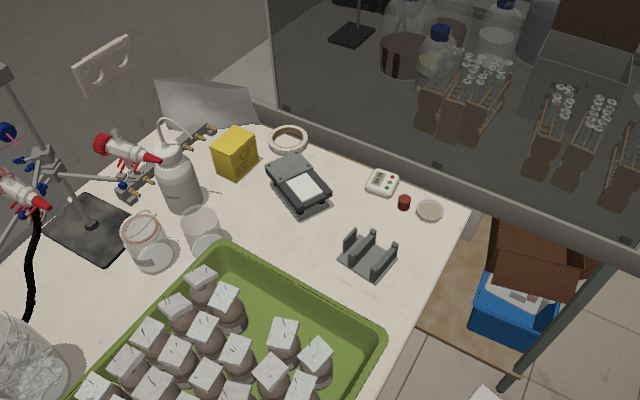

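View pics/top0.png

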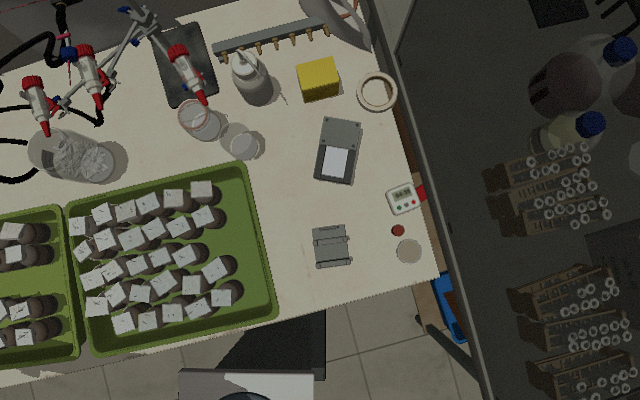

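```bash
cat > h.py <<'E'
import numpy as np,cv2
def load(n): return dict(np.load(n))
def proj(f,P):
    V=f["view"]; r,_=cv2.Rodrigues(V[:3,:3]); return cv2.projectPoints(np.asarray(P,float).reshape(-1,1,3),r,V[:3,3],f["K"],f["D"])[0].reshape(-1,2)
def plane(f,uv,z):
    V=f["view"]; R=V[:3,:3]; c=-R.T@V[:3,3]
    p=cv2.undistortPoints(np.asarray(uv,float).reshape(-1,1,2),f["K"],f["D"]).reshape(-1,2)
    d=np.c_[p,np.ones(len(p))]@R; return c+d*((z-c[2])/d[:,2])[:,None]
def cloud(f):
    h,w=f["depth"].shape; uu,vv=np.meshgrid(np.arange(w),np.arange(h))
    p=cv2.undistortPoints(np.stack([uu,vv],-1).reshape(-1,1,2).astype(float),f["K"],f["D"]).reshape(-1,2)
    d=f["depth"].reshape(-1,1); X=np.c_[p,np.ones(len(p))]*d; V=f["view"]
    W=(X-V[:3,3])@V[:3,:3]; W[d[:,0]==0]=np.nan; return W.reshape(h,w,3)
def ortho(f,x0,x1,y0,y1,z,s):
    # up=+x, left=+y
    xs=np.arange(x1,x0,-1/s); ys=np.arange(y1,y0,-1/s); Y,X=np.meshgrid(ys,xs)
    m=proj(f,np.stack([X,Y,np.full_like(X,z)],-1).reshape(-1,3)).reshape(X.shape+(2,)).astype(np.float32)
    return cv2.cvtColor(cv2.remap(f["pixels"],m[...,0],m[...,1],cv2.INTER_CUBIC),cv2.COLOR_RGB2BGR)
E
python3 - <<'E'
from h import *
for n in("top","scene"):
    f=load(n+"0.npz"); 
    if n=="top":
        print(plane(f,[[337,150],[331,246],[408,251],[398,230],[402,199],[243,145]],[40]*1 and 50))
    W=cloud(f); print(n,np.nanmin(W[...,2]))
f=load("top0.npz");W=cloud(f)
for uv in [(335,162),(340,130),(331,246),(322,175),(300,200)]: print(uv,W[uv[1],uv[0]].round(1))
E
```

```text
[[ 660.10858846 -215.72329688   50.        ]
 [ 445.67942858 -201.57003139   50.        ]
 [ 434.20211401 -371.02690424   50.        ]
 [ 480.4325403  -349.61301151   50.        ]
 [ 549.14219489 -359.69998722   50.        ]
 [ 672.93743994   -2.94121687   50.        ]]
top -920.9690157454844
scene -916.0303428760022
(335, 162) [ 631.8 -211.    55. ]
(340, 130) [ 702.2 -222.3   64.1]
(331, 246) [ 444.4 -201.9    5.4]
(322, 175) [ 603.5 -181.9   49.6]
(300, 200) [ 551.8 -129.5    1.8]
```

```bash
python3 - <<'E'
from h import *
f=load("top0.npz")
a=ortho(f,570,740,-280,-150,56,4.4); b=ortho(f,380,510,-270,-140,45,4.4)
cv2.imwrite("pics/ost.png",a); cv2.imwrite("pics/ocr.png",b)
f=load("scene0.npz")
a=ortho(f,570,740,-280,-150,56,4.4); b=ortho(f,380,510,-270,-140,45,4.4)
cv2.imwrite("pics/ost_s.png",a); cv2.imwrite("pics/ocr_s.png",b)
E
```

```text
(no output)
```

View pics/ost.png

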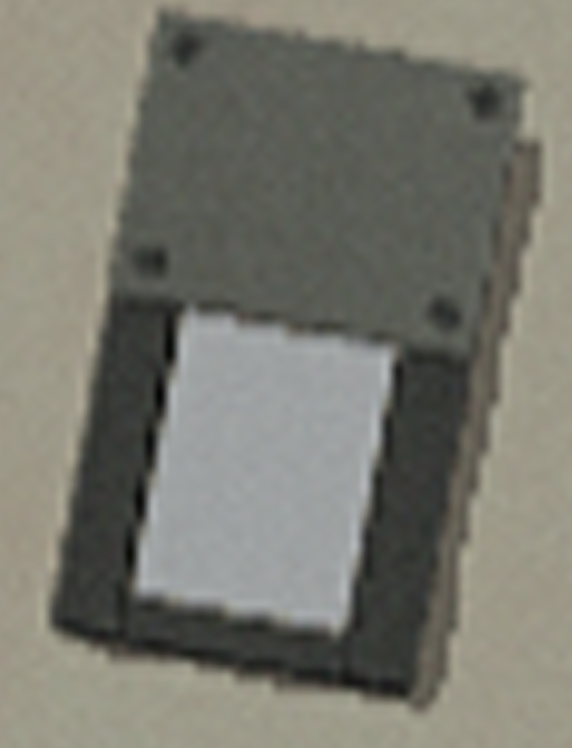

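View pics/ocr.png

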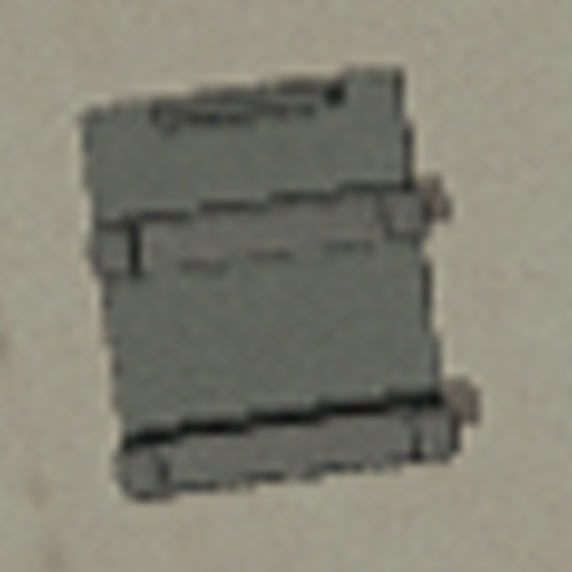

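View pics/ost_s.png

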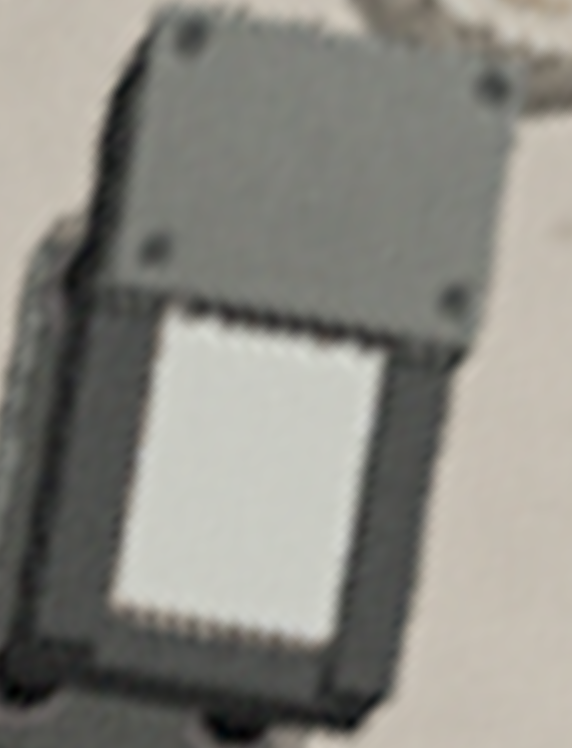

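View pics/ocr_s.png

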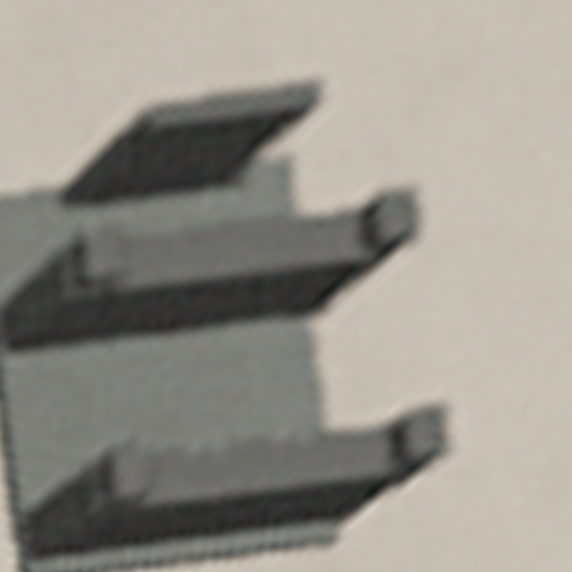

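```bash
python3 - <<'E'
from h import *
# height map max over both cams, grid 50mm
H={}
for n in("top","scene"):
    W=cloud(load(n+"0.npz")).reshape(-1,3); W=W[~np.isnan(W[:,0])]
    for x,y,z in W:
        k=(int(x//50),int(y//50)); H.setdefault(k,[]).append(z)
print("      "+" ".join(f"{j*50:5d}" for j in range(15,-9,-1)))
for i in range(18,2,-1):
    print(f"{i*50:5d} "+" ".join(f"{np.percentile(H[(i,j)],98):5.0f}" if (i,j) in H and len(H[(i,j)])>3 else "    ." for j in range(15,-9,-1)))
E
python3 - <<'E'
import cv2
for n,(x0,x1,y0,y1) in {"top":(285,375,105,275),"scene":(260,400,145,290)}.items():
    im=cv2.imread(f"pics/{n}0.png")[y0:y1,x0:x1]
    if n=="top":
        cv2.imwrite("pics/zt1.png",cv2.resize(im[:90],None,fx=6.5,fy=6.5,interpolation=cv2.INTER_CUBIC))
        cv2.imwrite("pics/zt2.png",cv2.resize(im[110:],None,fx=6.5,fy=6.5,interpolation=cv2.INTER_CUBIC))
    else:
        cv2.imwrite("pics/zs1.png",cv2.resize(im[:80,:80],None,fx=7,fy=7,interpolation=cv2.INTER_CUBIC))
        cv2.imwrite("pics/zs2.png",cv2.resize(im[75:,65:],None,fx=7,fy=7,interpolation=cv2.INTER_CUBIC))
E
```

```text
750   700   650   600   550   500   450   400   350   300   250   200   150   100    50     0   -50  -100  -150  -200  -250  -300  -350  -400
  900     .     .    13    75   132   158   246   256   241   202   209   239   247    20    45    45    45    44    39    36   147   133    39    39
  850     .     .     7     3     3     3     3   223   241   244     3   191   385   388    36    35     4     3     4    90   142   145   307   317
  800     .     .     3    60   100   180   201   219   227   264   190   391   381   186   263   159   234   149    89    90    89    21    21   364
  750     .     .     2    19    13     2    15    30   267   275   310   393   388   184   283   254   223   209    87    87     3    21    22   444
  700     .     .     2    14    14     3     3     4   267   283   189   317   390   113   254   254    92     3     3    65    67    66     3   509
  650     .     .    -0     3    15     .     .   185   185   261     2   282   282   104   105    92    92     3     3    66    66    65     3   299
  600     .     .     .     3     3     3   120   186   18
[... 741 characters left out ...]
  69    72   113   112   114   115   110   114   113    39    71     2    40     3     3     3     3
  300     .     .     .     6    35   107   111    26    71   113   112   115   112   114   112   111    42    71     3     2     2     2     2     1
  250     .     .     .     5    20   110   112   108    71   110   111   110   114   110    82    71    71    71     2     2     .     .     .  -892
  200     .     .     .    11    62   112   109   108    71    71    72    72    71    71    68     2     .     .     .     .     .     .     .  -899
  150     .     .     .    17    70    71    71    71    70    69    22     2     2    -1     0    -1    -1    -1     2    -1     .  -896  -890  -889
```

View pics/zt1.png

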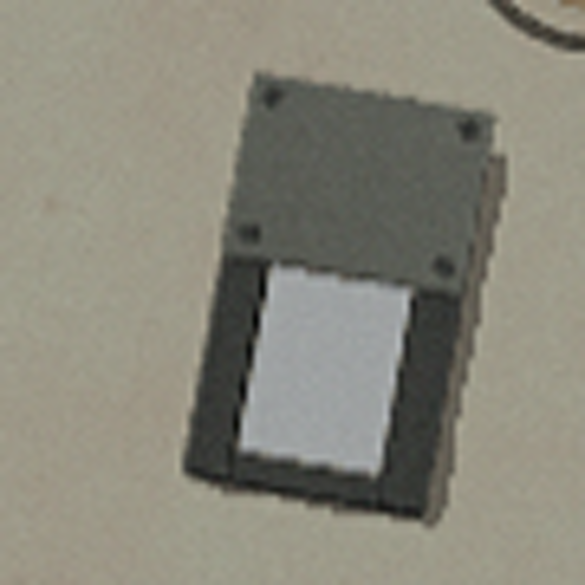

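View pics/zt2.png

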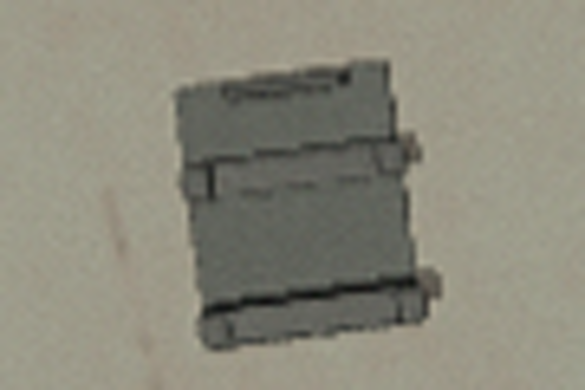

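View pics/zs1.png

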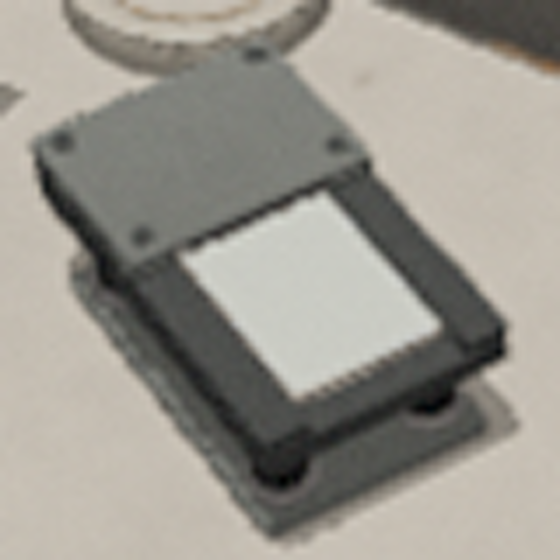

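View pics/zs2.png

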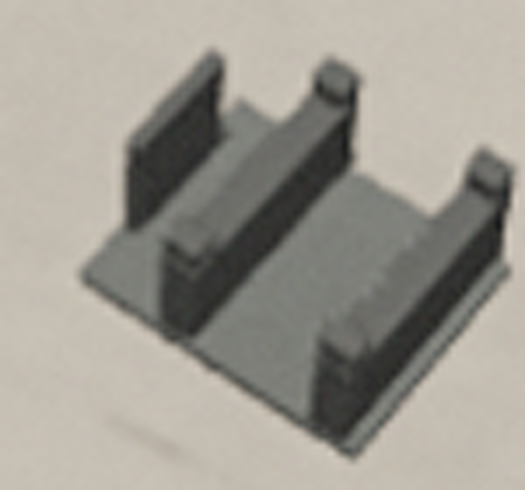

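```bash
cat > fit.py <<'E'
from h import *
from scipy.optimize import least_squares
T=load("top0.npz");S=load("scene0.npz")
def px(l,o,s): return np.array([[o[0]+(a+.5)/s-.5,o[1]+(b+.5)/s-.5] for a,b in l])
def run(name,items,p0):
    def pts(p,L):
        c,s=np.cos(p[2]),np.sin(p[2]); L=np.array(L,float)
        return np.c_[p[0]+c*L[:,0]-s*L[:,1],p[1]+s*L[:,0]+c*L[:,1],L[:,2]]
    for lab,its in (("top",items[:1]),("scene",items[1:]),("both",items)):
        r=lambda p:np.concatenate([(proj(f,pts(p,L))-uv).ravel() for f,L,uv in its])
        q=least_squares(r,p0,loss="soft_l1",x_scale=[10,10,.1])
        print(name,lab,q.x[:2].round(1),np.degrees(q.x[2]).round(2)); print(r(q.x).reshape(-1,2).round(1).tolist())
Ls=[(0,42,56),(0,-42,56),(140,42,64),(140,-42,64),(75,42,64),(75,-42,64)]
run("stand",[(T,Ls,px([(185,472),(432,520),(258,75),(497,115),(222,255),(460,295)],(285,105),6.5)),
 (S,Ls,px([(258,450),(503,325),(33,148),(270,50),(125,268),(370,160)],(260,145),7))],[597,-205,-.16])
Lp=[(-57.5,25,56),(-57.5,-25,56)]
run("plate",[(T,Lp,px([(238,458),(380,475)],(285,105),6.5)),(S,Lp,px([(295,400),(440,330)],(260,145),7))],[660,-215,-.16])
Lc=[(38,33.5,49),(38,-33.5,49),(-12,33.5,49),(-12,-33.5,49)]
run("cradle",[(T,Lc+[(72,38.5,6),(72,-38.5,6)],px([(197,182),(393,153),(217,330),(410,302),(178,92),(388,63)],(285,215),6.5)),
 (S,Lc+[(72,38.5,6),(-22,38.5,6),(-22,-38.5,6)],px([(188,245),(337,82),(345,340),(490,168),(85,273),(352,452),(508,268)],(325,220),7))],[440,-205,.12])
E
python3 fit.py
```

```text
stand top [ 589.6 -203.5] -10.08
[[-0.0, 0.3], [-0.6, -0.6], [-0.3, -0.2], [0.0, -0.1], [0.1, 0.2], [0.9, 0.4]]
stand scene [ 587.4 -195.8] -11.17
[[-0.2, 0.4], [0.7, 1.0], [-0.9, -1.1], [-0.6, -1.7], [0.4, 0.3], [0.4, -0.0]]
stand both [ 589.4 -199.4] -11.03
[[-1.8, 0.1], [-2.5, -0.2], [-1.1, -0.2], [-0.8, 0.5], [-1.1, 0.0], [-0.4, 0.9], [0.6, -1.1], [1.3, -0.5], [-0.2, -2.3], [-0.1, -2.9], [1.1, -1.1], [1.0, -1.3]]
plate top [ 656.4 -211.5] -7.06
[[-0.3, -0.0], [0.3, 0.0]]
plate scene [ 654.7 -209.6] -10.38
[[-0.2, 0.2], [0.2, -0.2]]
plate both [ 656.3 -209.7] -7.87
[[-1.4, -0.2], [-0.9, 0.2], [0.7, -0.5], [0.4, -1.4]]
cradle top [ 419.5 -204.3] 7.56
[[0.0, 0.2], [-0.0, 0.6], [-0.1, 0.0], [0.5, 0.3], [-0.5, -0.6], [0.0, -0.6]]
cradle scene [ 417.3 -199.2] 7.51
[[0.0, -1.0], [-0.2, -0.7], [0.1, -0.1], [0.0, 0.3], [-1.8, 0.2], [0.3, 1.2], [0.8, -0.0]]
cradle both [ 418.5 -201.4] 6.83
[[-1.1, 0.4], [-1.1, 1.2], [-1.5, 0.3], [-0.9, 1.0], [-1.4, -0.5], [-0.8, -0.0], [0.3, -2.4], [0.4, -1.8], [0.2, -1.3], [0.4, -0.6], [-1.3, -1.3], [0.3, -0.0], [1.1, -0.9]]
```

```bash
python3 - <<'E'
from h import *
for n,box in(("top",(315,352,140,182)),("scene",(280,330,165,210))):
    f=load(n+"0.npz"); g=cv2.cvtColor(f["pixels"],cv2.COLOR_RGB2GRAY).astype(float)
    x0,x1,y0,y1=box; sub=g[y0:y1,x0:x1]
    s=8; up=cv2.resize(sub,None,fx=s,fy=s,interpolation=cv2.INTER_CUBIC)
    inner=np.percentile(sub,90); dark=60; th=(inner+dark)/2
    _,m=cv2.threshold(up.astype(np.float32),th,255,cv2.THRESH_BINARY); m=m.astype(np.uint8)
    nn,lab,st,ce=cv2.connectedComponentsWithStats(m)
    c=lab[int((160 if n=="top" else 187)-y0)*s,int((335 if n=="top" else 305)-x0)*s]
    mm=(lab==c).astype(np.uint8); cnt=max(cv2.findContours(mm,cv2.RETR_EXTERNAL,cv2.CHAIN_APPROX_NONE)[0],key=len).reshape(-1,2)
    uv=np.c_[x0+(cnt[:,0]+.5)/s-.5,y0+(cnt[:,1]+.5)/s-.5]
    P=plane(f,uv,56)[:,:2]
    # rotate to approx stand frame
    a=np.radians(-10.5); R=np.array([[np.cos(a),np.sin(a)],[-np.sin(a),np.cos(a)]]); Q=P@R.T
    lo,hi=np.percentile(Q,2,0),np.percentile(Q,98,0); print(n,th,lo,hi)
    mid=(lo+hi)/2
    for nm,sel,ax in(("left",(Q[:,1]>mid[1]+17)&(abs(Q[:,0]-mid[0])<24),1),("right",(Q[:,1]<mid[1]-17)&(abs(Q[:,0]-mid[0])<24),1),("front",(Q[:,0]<mid[0]-20)&(abs(Q[:,1]-mid[1])<18),0),("back",(Q[:,0]>mid[0]+20)&(abs(Q[:,1]-mid[1])<18),0)):
        q=Q[sel]; k=np.polyfit(q[:,1-ax]-mid[1-ax],q[:,ax],1); ang=np.degrees(np.arctan(k[0]))*(1 if ax==1 else -1)
        print(nm,"yaw",round(-10.5+ang,2),"offset",round(k[1],2),len(q))
    print("mid world",mid@R, "mid",mid)
E
```

```text
top 111.0 [ 627.5248542  -115.89709319] [693.93342098 -66.17238419]
left yaw -10.9 offset -66.55 167
right yaw -10.57 offset -115.55 167
front yaw -10.58 offset 627.98 127
back yaw -10.05 offset 693.35 127
mid world [ 633.07540366 -209.91867518] mid [660.72913759 -91.03473869]
scene 131.0 [ 623.52834711 -113.24520474] [692.64803038 -62.14296823]
left yaw -10.44 offset -62.34 117
right yaw -10.85 offset -113.06 113
front yaw -9.78 offset 624.16 132
back yaw -10.35 offset 691.89 116
mid world [ 631.08746326 -206.1526878 ] mid [658.08818874 -87.69408648]
```

send_rows(
  plan=[
    {"fingers":-1,"dp":[0,0,0],"roll":-2.9},
    {"fingers":-1,"dp":[-2.93,-3.46,0],"roll":0},
    {"fingers":-1,"dp":[-2.93,-3.46,0],"roll":0},
    {"fingers":-1,"dp":[-2.93,-3.46,0],"roll":0},
    {"fingers":-1,"dp":[-2.93,-3.46,0],"roll":0},
    {"fingers":-1,"dp":[-2.93,-3.46,0],"roll":0},
    {"fingers":-1,"dp":[-2.93,-3.46,0],"roll":0},
    {"fingers":-1,"dp":[-2.93,-3.46,0],"roll":0},
    {"fingers":-1,"dp":[-2.93,-3.46,0],"roll":0},
    {"fingers":-1,"dp":[-2.93,-3.46,0],"roll":0},
    {"fingers":-1,"dp":[-2.93,-3.46,0],"roll":0},
    {"fingers":-1,"dp":[-2.93,-3.46,0],"roll":0},
  ],
)

```text
clock: 1.3
ee_pos: [404.5, 221.4, 247.4]
tool_rot: [[-0.983, 0.183, -0.0], [0.183, 0.983, 0.0], [0.0, 0.0, -1.0]]
contact_force: [1.4, -0.7, 0.1]
grip_width: 2.7
```

send_rows(
  plan=[
    {"fingers":-1,"dp":[-2.93,-3.46,0],"roll":0},
    {"fingers":-1,"dp":[-2.93,-3.46,0],"roll":0},
    {"fingers":-1,"dp":[-2.93,-3.46,0],"roll":0},
    {"fingers":-1,"dp":[-2.93,-3.46,0],"roll":0},
    {"fingers":-1,"dp":[-2.93,-3.46,0],"roll":0},
    {"fingers":-1,"dp":[-2.93,-3.46,0],"roll":0},
    {"fingers":-1,"dp":[-2.93,-3.46,0],"roll":0},
    {"fingers":-1,"dp":[-2.93,-3.46,0],"roll":0},
    {"fingers":-1,"dp":[-2.93,-3.46,0],"roll":0},
    {"fingers":-1,"dp":[-2.93,-3.46,0],"roll":0},
    {"fingers":-1,"dp":[-2.93,-3.46,0],"roll":0},
    {"fingers":-1,"dp":[0,0,0],"roll":0},
    {"fingers":-1,"dp":[0,0,2.5],"roll":0},
    {"fingers":-1,"dp":[0,0,4],"roll":0},
    {"fingers":-1,"dp":[0,0,4],"roll":0},
    {"fingers":-1,"dp":[0,0,2.5],"roll":0},
    {"fingers":-1,"dp":[0,0,0],"roll":0},
    {"fingers":-1,"dp":[0,0,0],"roll":0},
  ],
)

```text
clock: 3.1
ee_pos: [651.4, -209.5, 117.7]
tool_rot: [[-0.983, 0.183, -0.0], [0.183, 0.983, 0.0], [0.0, 0.0, -1.0]]
contact_force: [-0.9, 0.3, 0.7]
grip_width: 0.1
```

```bash
python3 - <<'E'
from station import arm, grab_frame
import cv2,numpy as np
from h import *
o=arm.get_obs(); print({k:np.round(v,3).tolist() for k,v in o.items()})
p=np.array(o["ee_pos"]);R=np.array(o["tool_rot"])
for n,b in(("scene",(240,360,110,220)),("top",(280,380,90,200))):
    f=grab_frame(n); np.savez(f"{n}1.npz",**f)
    im=cv2.cvtColor(f["pixels"],cv2.COLOR_RGB2BGR); s=6
    x0,x1,y0,y1=b; z=cv2.resize(im[y0:y1,x0:x1],None,fx=s,fy=s,interpolation=cv2.INTER_CUBIC)
    tips=[p+R@np.array([a*9.5,b2*15,25]) for a,b2 in((-1,-1),(1,-1),(1,1),(-1,1),(0,0))]
    uv=proj(f,tips)
    print(n,uv.round(1).tolist())
    cv2.imwrite(f"pics/{n}1r.png",z)
    for u in uv: cv2.circle(z,(int((u[0]-x0+.5)*s-.5),int((u[1]-y0+.5)*s-.5)),2,(0,0,255),-1)
    cv2.imwrite(f"pics/{n}1.png",z)
E
```

```text
{'clock': 3.1, 'joint_pos': [-0.549, 36.012, 22.058, 94.287, -16.081, 52.873, 106.945], 'dq': [0.024, -1.747, 0.977, -1.949, -0.031, -0.198, 0.126], 'tau': [-0.151, -51.044, 5.921, -18.672, 0.042, 0.13, -0.001], 'ee_pos': [651.383, -209.52, 117.746], 'tool_rot': [[-0.983, 0.183, -0.0], [0.183, 0.983, 0.0], [0.0, 0.0, -1.0]], 'contact_force': [-0.918, 0.258, 0.728], 'ft_torque': [-0.037, -0.01, -0.029], 'grip_width': 0.096}
scene [[301.5, 162.2], [306.3, 167.6], [293.5, 173.5], [288.8, 167.9], [297.5, 167.8]]
top [[342.3, 146.6], [340.7, 155.2], [326.9, 152.7], [328.5, 144.1], [334.6, 149.6]]
```

View pics/scene1.png

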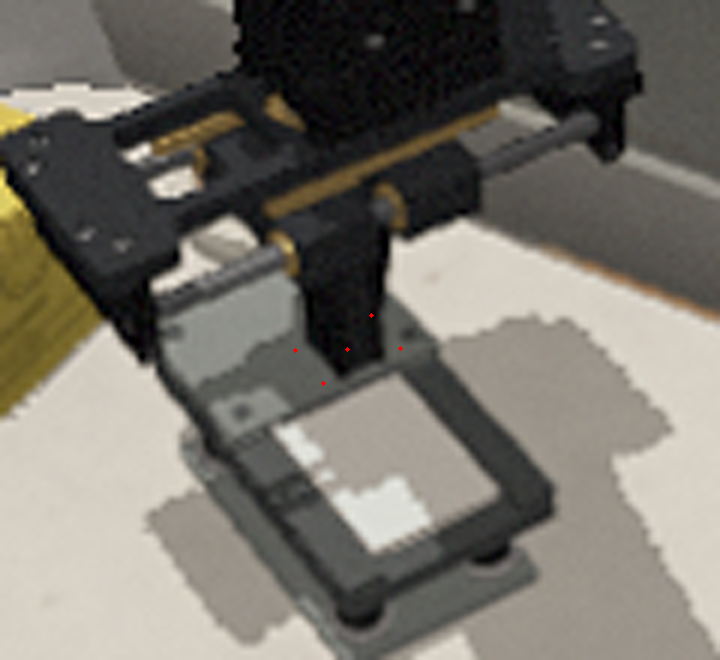

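View pics/top1.png

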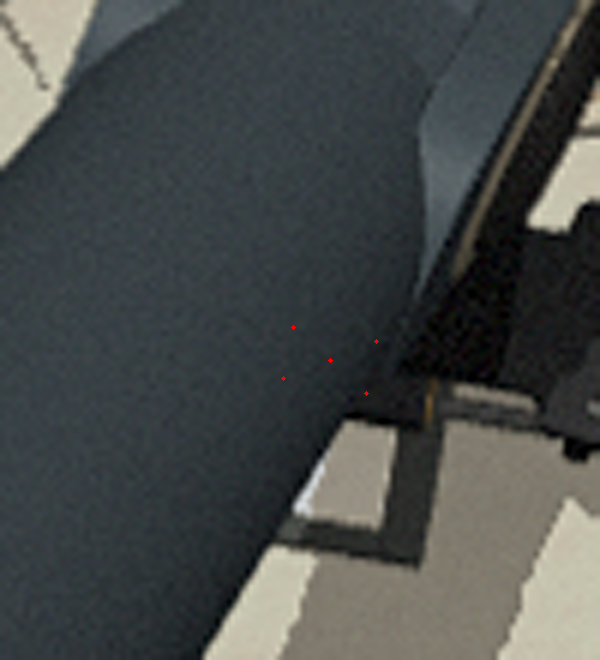

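send_rows(
  plan=[
    {"fingers":-1,"dp":[0.2,0,1.0],"roll":0},
    {"fingers":-1,"dp":[0,0,1.0],"roll":0},
    {"fingers":-1,"dp":[0,0,0.6],"roll":0},
    {"fingers":-1,"dp":[0,0,0.4],"roll":0},
    {"fingers":-1,"dp":[0,0,0],"roll":0},
    {"fingers":-1,"dp":[0,0,0],"roll":0},
    {"fingers":-1,"dp":[0,0,0],"roll":0},
  ],
)

```text
clock: 3.9
ee_pos: [649.6, -209.6, 87.8]
tool_rot: [[-0.983, 0.183, 0.001], [0.183, 0.983, -0.0], [-0.001, -0.0, -1.0]]
contact_force: [0.7, -0.3, -0.5]
grip_width: 0.6
```

```bash
cat > look.py <<'E'
import sys
from station import arm, grab_frame
from h import *
def look(tag,n="scene",b=(240,360,110,220),s=6):
    o=arm.get_obs(); print({k:np.round(o[k],2).tolist() for k in("clock","ee_pos","contact_force","grip_width","dq")})
    f=grab_frame(n); np.savez(f"{tag}.npz",**f)
    x0,x1,y0,y1=b
    cv2.imwrite(f"pics/{tag}.png",cv2.resize(cv2.cvtColor(f["pixels"],cv2.COLOR_RGB2BGR)[y0:y1,x0:x1],None,fx=s,fy=s,interpolation=cv2.INTER_CUBIC))
    return o,f
E
python3 -c "
from look import *; look('s2')"
```

```text
{'clock': 3.9, 'ee_pos': [649.6, -209.64, 87.81], 'contact_force': [0.73, -0.3, -0.51], 'grip_width': 0.64, 'dq': [-0.11, -0.11, 0.13, -0.03, 0.06, 0.05, -0.02]}
```

View pics/s2.png

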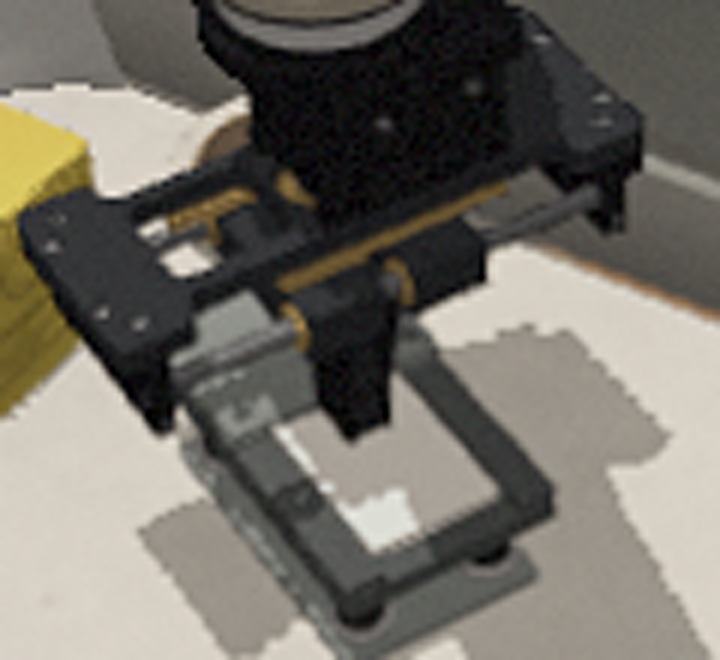

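send_rows(
  plan=[
    {"fingers":-1,"dp":[0,0,0.2],"roll":0},
    {"fingers":-1,"dp":[0,0,0.2],"roll":0},
    {"fingers":-1,"dp":[0,0,0.1],"roll":0},
    {"fingers":-1,"dp":[0,0,0.05],"roll":0},
    {"fingers":-1,"dp":[0,0,0],"roll":0},
    {"fingers":-1,"dp":[0,0,0],"roll":0},
  ],
)

```text
clock: 4.55
ee_pos: [649.3, -209.5, 82.0]
tool_rot: [[-0.983, 0.183, 0.0], [0.183, 0.983, 0.0], [-0.0, 0.0, -1.0]]
contact_force: [0.2, -0.3, 0.4]
grip_width: 0.8
```

send_rows(
  plan=[
    {"fingers":-1,"dp":[0,0,0.05],"roll":0},
    {"fingers":-1,"dp":[0,0,0],"roll":0},
    {"fingers":-1,"dp":[0,0,0],"roll":0},
  ],
)

```text
clock: 4.85
ee_pos: [649.3, -209.5, 81.5]
tool_rot: [[-0.983, 0.183, -0.0], [0.183, 0.983, 0.0], [0.0, 0.0, -1.0]]
contact_force: [0.1, 0.9, -0.1]
grip_width: 0.4
```

send_rows(
  plan=[
    {"fingers":-1,"dp":[0,0,0.03],"roll":0},
    {"fingers":-1,"dp":[0,0,0],"roll":0},
  ],
)

```text
clock: 5.05
ee_pos: [649.3, -209.5, 81.4]
tool_rot: [[-0.983, 0.183, 0.0], [0.183, 0.983, 0.0], [-0.0, 0.0, -1.0]]
contact_force: [-0.3, 1.0, 1.7]
grip_width: 0.1
```

send_rows(
  plan=[
    {"fingers":-1,"dp":[0,0,0.03],"roll":0},
    {"fingers":-1,"dp":[0,0,0],"roll":0},
  ],
)

```text
clock: 5.25
ee_pos: [649.3, -209.5, 81.3]
tool_rot: [[-0.983, 0.183, 0.0], [0.183, 0.983, 0.0], [-0.0, 0.0, -1.0]]
contact_force: [-0.7, 1.1, 3.2]
grip_width: 0.5
```

send_rows(
  plan=[
    {"fingers":-1,"dp":[0,0,0.05],"roll":0},
    {"fingers":-1,"dp":[0,0,0],"roll":0},
    {"fingers":-1,"dp":[0,0,0],"roll":0},
  ],
)

```text
clock: 5.55
ee_pos: [649.4, -209.5, 81.1]
tool_rot: [[-0.983, 0.183, 0.0], [0.183, 0.983, 0.0], [-0.0, 0.0, -1.0]]
contact_force: [-1.8, 0.7, 6.6]
grip_width: 0.3
```

send_rows(
  plan=[
    {"fingers":-1,"dp":[0,0,0.03],"roll":0},
    {"fingers":-1,"dp":[0,0,0],"roll":0},
    {"fingers":-1,"dp":[0,0,0],"roll":0},
  ],
)

```text
clock: 5.85
ee_pos: [649.4, -209.5, 81.0]
tool_rot: [[-0.983, 0.183, 0.0], [0.183, 0.983, 0.0], [-0.0, 0.0, -1.0]]
contact_force: [-2.3, 1.1, 6.9]
grip_width: 0.3
```

send_rows(
  plan=[
    {"fingers":-1,"dp":[0,0,0.04],"roll":0},
    {"fingers":-1,"dp":[0,0,0],"roll":0},
    {"fingers":-1,"dp":[0,0,0],"roll":0},
  ],
)

```text
clock: 6.15
ee_pos: [649.5, -209.6, 80.9]
tool_rot: [[-0.983, 0.183, 0.001], [0.183, 0.983, 0.0], [-0.001, 0.0, -1.0]]
contact_force: [-2.0, 2.0, 7.2]
grip_width: 0.3
```

send_rows(
  plan=[
    {"fingers":-1,"dp":[0,0,0.01],"roll":0},
    {"fingers":-1,"dp":[0,0,0],"roll":0},
  ],
)

```text
clock: 6.35
ee_pos: [649.6, -209.6, 80.9]
tool_rot: [[-0.983, 0.183, 0.001], [0.183, 0.983, 0.0], [-0.001, 0.0, -1.0]]
contact_force: [-3.0, 1.0, 7.2]
grip_width: 0.5
```

send_rows(
  plan=[
    {"fingers":-1,"dp":[0,0,0.01],"roll":0},
    {"fingers":-1,"dp":[0,0,0],"roll":0},
  ],
)

```text
clock: 6.55
ee_pos: [649.6, -209.6, 80.9]
tool_rot: [[-0.983, 0.183, 0.001], [0.183, 0.983, 0.0], [-0.001, 0.0, -1.0]]
contact_force: [-2.8, 1.0, 8.6]
grip_width: 0.1
```

send_rows(
  plan=[
    {"fingers":-1,"dp":[0,0,0],"roll":0},
  ],
)

```text
clock: 6.65
ee_pos: [649.5, -209.6, 80.8]
tool_rot: [[-0.983, 0.183, 0.001], [0.183, 0.983, 0.0], [-0.001, 0.0, -1.0]]
contact_force: [-2.7, 1.2, 8.2]
grip_width: -0.0
```

send_rows(
  plan=[
    {"fingers":-1,"dp":[0,0,0],"roll":0},
  ],
)

```text
clock: 6.75
ee_pos: [649.5, -209.6, 80.8]
tool_rot: [[-0.983, 0.183, 0.001], [0.183, 0.983, 0.0], [-0.001, 0.0, -1.0]]
contact_force: [-2.9, 0.9, 9.1]
grip_width: 0.4
```

```bash
python3 -c "
from station import arm,grab_frame
import numpy as np
for i in range(5):
  o=arm.get_obs(); print(o['clock'],np.round(o['contact_force'],2),np.round(o['ee_pos'],2)); grab_frame('scene')"
```

```text
6.75 [-2.93  0.91  9.07] [ 649.53 -209.59   80.85]
6.8 [-3.21  1.13  8.9 ] [ 649.54 -209.59   80.82]
6.85 [-2.92  1.95  8.83] [ 649.54 -209.59   80.87]
6.9 [-2.95  1.39  9.49] [ 649.54 -209.6    80.85]
6.95 [-3.11  1.39  9.  ] [ 649.57 -209.58   80.85]
```

send_rows(
  plan=[
    {"fingers":-1,"dp":[0,0,0.02],"roll":0},
    {"fingers":-1,"dp":[0,0,0],"roll":0},
    {"fingers":-1,"dp":[0.05,0,0],"roll":0},
    {"fingers":-1,"dp":[0.1,0,0],"roll":0},
    {"fingers":-1,"dp":[0.1,0,0],"roll":0},
  ],
)

```text
clock: 7.5
ee_pos: [649.3, -209.6, 81.1]
tool_rot: [[-0.983, 0.183, 0.006], [0.183, 0.983, -0.002], [-0.006, -0.0, -1.0]]
contact_force: [2.2, 0.3, 5.9]
grip_width: 0.4
```

send_rows(
  plan=[
    {"fingers":-1,"dp":[0.1,0,0],"roll":0},
    {"fingers":-1,"dp":[0.1,0,0],"roll":0},
  ],
)

```text
clock: 7.7
ee_pos: [647.5, -209.4, 81.1]
tool_rot: [[-0.983, 0.183, 0.006], [0.183, 0.983, -0.002], [-0.007, -0.001, -1.0]]
contact_force: [1.6, -0.3, 4.8]
grip_width: 0.2
```

```bash
python3 -c "
from look import *; look('s3')"
```

```text
{'clock': 7.7, 'ee_pos': [647.54, -209.38, 81.11], 'contact_force': [1.61, -0.3, 4.83], 'grip_width': 0.21, 'dq': [-0.1, -0.88, 0.04, 1.55, 0.08, -0.72, 0.16]}
```

View pics/s3.png

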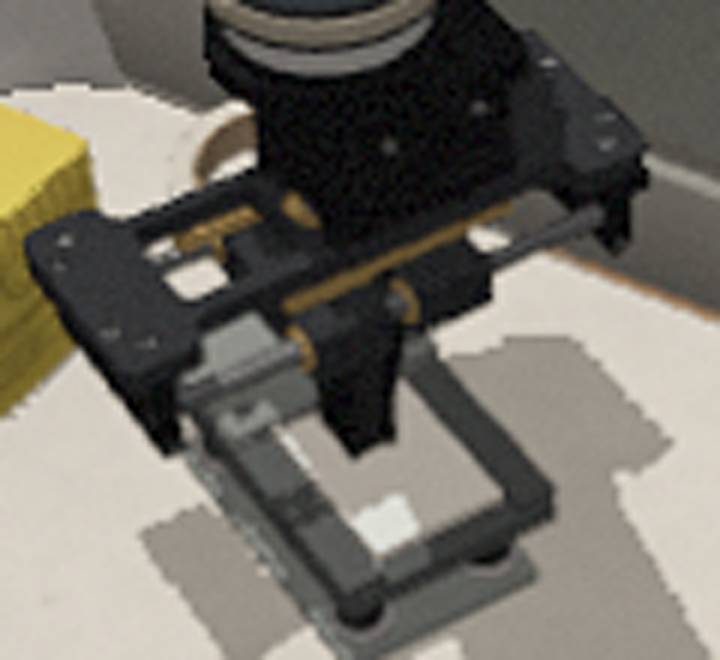

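send_rows(
  plan=[
    {"fingers":-1,"dp":[0,0,0.04],"roll":0},
    {"fingers":-1,"dp":[0,0,0.02],"roll":0},
    {"fingers":-1,"dp":[0,0,0],"roll":0},
    {"fingers":-1,"dp":[0,0,0],"roll":0},
  ],
)

```text
clock: 8.15
ee_pos: [647.4, -209.4, 80.9]
tool_rot: [[-0.983, 0.183, 0.006], [0.183, 0.983, -0.002], [-0.006, -0.0, -1.0]]
contact_force: [1.5, -0.6, 8.5]
grip_width: 0.2
```

send_rows(
  plan=[
    {"fingers":-1,"dp":[0,0,0],"roll":0},
  ],
)

```text
clock: 8.25
ee_pos: [647.4, -209.4, 80.9]
tool_rot: [[-0.983, 0.183, 0.006], [0.183, 0.983, -0.002], [-0.006, -0.0, -1.0]]
contact_force: [0.9, 0.9, 8.6]
grip_width: -0.0
```

Add a little, then draw slowly with readings.

send_rows(
  plan=[
    {"fingers":-1,"dp":[0,0,0.04],"roll":0},
    {"fingers":-1,"dp":[0.05,0,0],"roll":0},
    {"fingers":-1,"dp":[0.1,0,0],"roll":0},
  ],
)

```text
clock: 8.55
ee_pos: [646.9, -209.3, 80.9]
tool_rot: [[-0.983, 0.183, 0.008], [0.183, 0.983, -0.002], [-0.009, -0.001, -1.0]]
contact_force: [3.3, -0.2, 7.9]
grip_width: 0.2
```

send_rows(
  plan=[
    {"fingers":-1,"dp":[0.1,0,0.005],"roll":0},
    {"fingers":-1,"dp":[0.1,0,0],"roll":0},
  ],
)

```text
clock: 8.75
ee_pos: [645.1, -209.0, 80.9]
tool_rot: [[-0.983, 0.183, 0.009], [0.183, 0.983, -0.002], [-0.009, -0.001, -1.0]]
contact_force: [3.8, 0.5, 8.2]
grip_width: 0.3
```

send_rows(
  plan=[
    {"fingers":-1,"dp":[0.1,0,0.02],"roll":0},
    {"fingers":-1,"dp":[0.1,0,0.02],"roll":0},
    {"fingers":-1,"dp":[0.1,0,0],"roll":0},
  ],
)

```text
clock: 9.05
ee_pos: [642.4, -208.6, 80.8]
tool_rot: [[-0.983, 0.183, 0.009], [0.183, 0.983, -0.003], [-0.01, -0.001, -1.0]]
contact_force: [2.0, -0.4, 8.7]
grip_width: 0.2
```

send_rows(
  plan=[
    {"fingers":-1,"dp":[0.1,0,0],"roll":0},
    {"fingers":-1,"dp":[0.1,0,0],"roll":0},
  ],
)

```text
clock: 9.25
ee_pos: [640.5, -208.3, 80.8]
tool_rot: [[-0.983, 0.183, 0.009], [0.183, 0.983, -0.003], [-0.01, -0.001, -1.0]]
contact_force: [2.5, -0.4, 9.5]
grip_width: 0.0
```

```bash
python3 -c "
from look import *; look('s4')"
```

```text
{'clock': 9.25, 'ee_pos': [640.48, -208.3, 80.83], 'contact_force': [2.53, -0.44, 9.46], 'grip_width': 0.03, 'dq': [-0.19, -0.75, -0.05, 1.46, 0.17, -0.76, 0.15]}
```

View pics/s4.png

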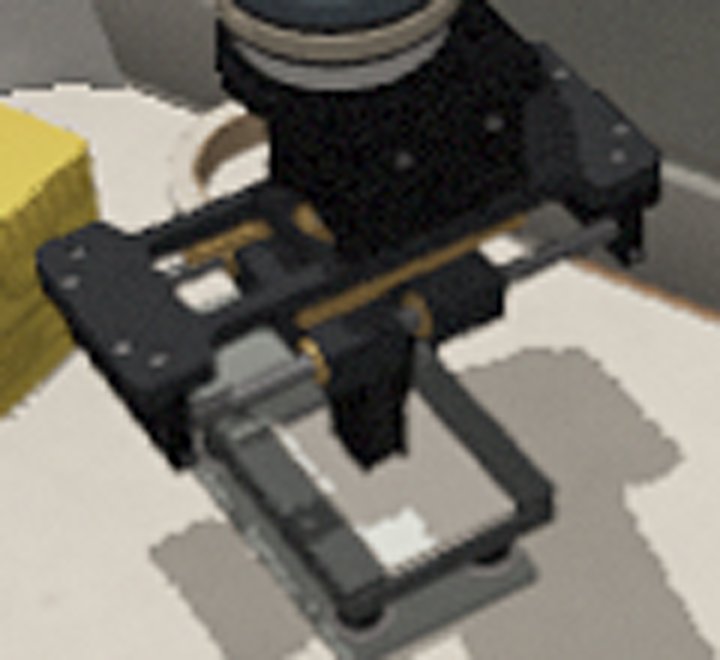

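send_rows(
  plan=[
    {"fingers":-1,"dp":[0.1,0,0.01],"roll":0},
    {"fingers":-1,"dp":[0.1,0,0],"roll":0},
    {"fingers":-1,"dp":[0.1,0,0],"roll":0},
    {"fingers":-1,"dp":[0.1,0,0],"roll":0},
    {"fingers":-1,"dp":[0.1,0,0],"roll":0},
  ],
)

```text
clock: 9.8
ee_pos: [635.7, -207.4, 80.8]
tool_rot: [[-0.983, 0.183, 0.01], [0.183, 0.983, -0.003], [-0.01, -0.001, -1.0]]
contact_force: [3.0, -0.2, 9.8]
grip_width: 0.4
```

send_rows(
  plan=[
    {"fingers":-1,"dp":[0.1,0,0],"roll":0},
  ],
)

```text
clock: 9.9
ee_pos: [634.7, -207.3, 80.8]
tool_rot: [[-0.983, 0.183, 0.01], [0.183, 0.983, -0.003], [-0.01, -0.001, -1.0]]
contact_force: [3.3, -0.5, 9.0]
grip_width: 0.4
```

send_rows(
  plan=[
    {"fingers":-1,"dp":[0.1,0,0],"roll":0},
    {"fingers":-1,"dp":[0.1,0,0],"roll":0},
    {"fingers":-1,"dp":[0.1,0,0],"roll":0},
  ],
)

```text
clock: 10.2
ee_pos: [631.7, -206.7, 80.8]
tool_rot: [[-0.983, 0.183, 0.01], [0.183, 0.983, -0.003], [-0.01, -0.001, -1.0]]
contact_force: [3.1, -0.8, 10.0]
grip_width: 0.6
```

send_rows(
  plan=[
    {"fingers":-1,"dp":[0.12,0,0],"roll":0},
    {"fingers":-1,"dp":[0.12,0,0],"roll":0},
    {"fingers":-1,"dp":[0.12,0,0],"roll":0},
    {"fingers":-1,"dp":[0.12,0,0],"roll":0},
    {"fingers":-1,"dp":[0.12,0,0],"roll":0},
  ],
)

```text
clock: 10.7
ee_pos: [625.8, -205.6, 80.8]
tool_rot: [[-0.983, 0.183, 0.01], [0.183, 0.983, -0.003], [-0.01, -0.001, -1.0]]
contact_force: [3.8, -0.1, 9.7]
grip_width: 0.7
```

send_rows(
  plan=[
    {"fingers":-1,"dp":[0.12,0,0],"roll":0},
    {"fingers":-1,"dp":[0.12,0,0],"roll":0},
    {"fingers":-1,"dp":[0.12,0,0],"roll":0},
    {"fingers":-1,"dp":[0.12,0,0],"roll":0},
  ],
)

```text
clock: 11.1
ee_pos: [621.2, -204.8, 80.8]
tool_rot: [[-0.983, 0.183, 0.01], [0.183, 0.983, -0.003], [-0.01, -0.001, -1.0]]
contact_force: [3.4, -0.2, 9.8]
grip_width: 0.7
```

```bash
python3 -c "
from look import *; look('s5')"
```

```text
{'clock': 11.1, 'ee_pos': [621.19, -204.77, 80.81], 'contact_force': [3.36, -0.16, 9.8], 'grip_width': 0.65, 'dq': [-0.1, -0.89, -0.02, 1.7, 0.08, -0.85, 0.21]}
```

View pics/s5.png

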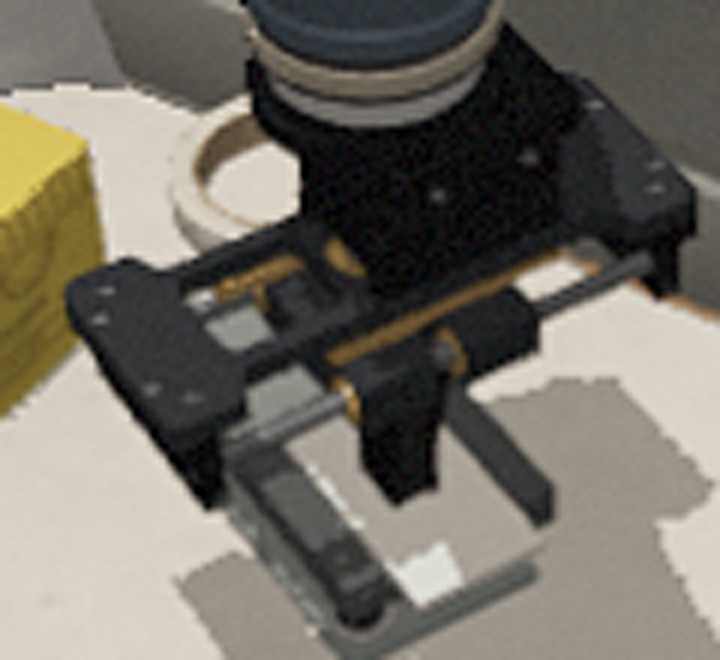

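```bash
python3 - <<'E'
from h import *
def st(f,l,o=(240,110),s=6,z=55.4):
    uv=[[o[0]+(a+.5)/s-.5,o[1]+(b+.5)/s-.5] for a,b in l]; P=plane(f,uv,z)[:,:2]
    a=np.radians(-10.6);R=np.array([[np.cos(a),np.sin(a)],[-np.sin(a),np.cos(a)]]); return (P@R.T).round(1)
print(st(load("s5.npz"),[(412,602),(548,528)]))
print("deck FL FR in scene1",st(load("scene1.npz"),[(340,582),(553,487)],z=56))
print("plate front scene1",st(load("scene1.npz"),[(375,548),(500,495)],z=56))
print("tool",st.__name__, [np.cos(np.radians(-10.6))*621.2+np.sin(np.radians(-10.6))*-204.8])
E
```

```text
[[ 599.8  -61.3]
 [ 602.2 -116.2]]
deck FL FR in scene1 [[ 619.7  -45.8]
 [ 616.3 -127.5]]
plate front scene1 [[ 626.1  -63.1]
 [ 623.2 -110.6]]
tool st [np.float64(648.2726754971882)]
```

send_rows(
  plan=[
    {"fingers":-1,"dp":[0.12,0,0],"roll":0},
    {"fingers":-1,"dp":[0.12,0,0],"roll":0},
    {"fingers":-1,"dp":[0.12,0,0],"roll":0},
    {"fingers":-1,"dp":[0.12,0,0],"roll":0},
    {"fingers":-1,"dp":[0.12,0,0],"roll":0},
  ],
)

```text
clock: 11.65
ee_pos: [615.3, -203.7, 80.8]
tool_rot: [[-0.983, 0.183, 0.01], [0.183, 0.983, -0.003], [-0.01, -0.001, -1.0]]
contact_force: [2.5, -0.0, 9.4]
grip_width: 0.3
```

send_rows(
  plan=[
    {"fingers":-1,"dp":[0.12,0,0],"roll":0},
    {"fingers":-1,"dp":[0.12,0,0],"roll":0},
    {"fingers":-1,"dp":[0.12,0,0],"roll":0},
    {"fingers":-1,"dp":[0.12,0,0],"roll":0},
    {"fingers":-1,"dp":[0.12,0,0],"roll":0},
  ],
)

```text
clock: 12.15
ee_pos: [609.5, -202.6, 80.8]
tool_rot: [[-0.983, 0.183, 0.01], [0.183, 0.983, -0.003], [-0.01, -0.001, -1.0]]
contact_force: [2.4, 0.4, 10.3]
grip_width: 0.5
```

```bash
python3 -c "
from look import *; look('s6',b=(250,370,120,230))"
```

```text
{'clock': 12.15, 'ee_pos': [609.46, -202.62, 80.78], 'contact_force': [2.45, 0.42, 10.3], 'grip_width': 0.46, 'dq': [-0.16, -0.9, 0.12, 1.68, 0.11, -0.87, 0.13]}
```

View pics/s6.png

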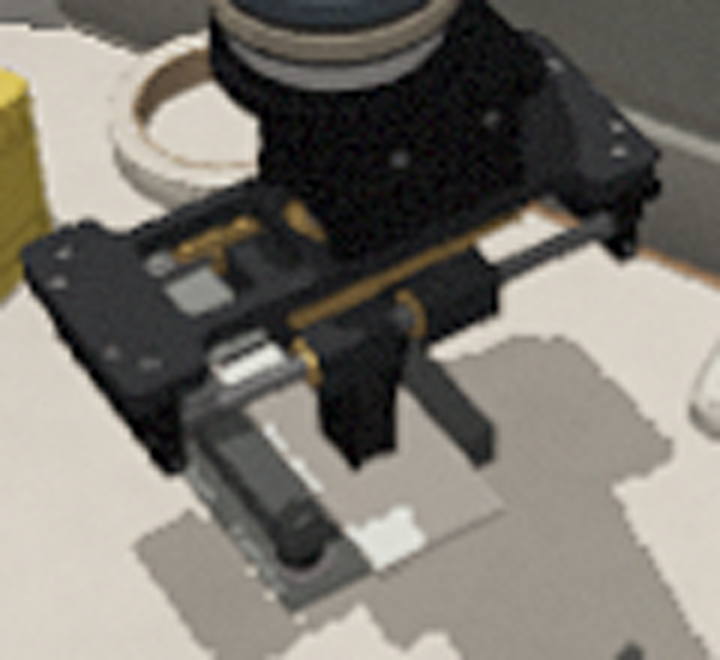

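```bash
cat >> h.py <<'E'
def st(f,l,o=(240,110),s=6,z=55.4,a=-10.6):
    uv=[[o[0]+(a_+.5)/s-.5,o[1]+(b+.5)/s-.5] for a_,b in l]; P=plane(f,uv,z)[:,:2]
    a=np.radians(a);R=np.array([[np.cos(a),np.sin(a)],[-np.sin(a),np.cos(a)]]); return (P@R.T).round(1)
E
python3 - <<'E'
from h import *
print(st(load("s6.npz"),[(372,565),(501,506),(492,432)],o=(250,120)))
f=load("s6.npz"); W=cloud(f)
for uv in [(312,208),(318,205),(325,203)]: print(W[uv[1],uv[0]].round(1))
E
```

```text
[[ 587.9  -61.7]
 [ 585.8 -110.5]
 [ 615.1 -126.3]]
[ 577.2 -179.6   54.8]
[ 574.3 -193.1   55.3]
[ 569.3 -207.4   53.9]
```

send_rows(
  plan=[
    {"fingers":-1,"dp":[0.12,0,0],"roll":0},
    {"fingers":-1,"dp":[0.12,0,0],"roll":0},
    {"fingers":-1,"dp":[0.12,0,0],"roll":0},
    {"fingers":-1,"dp":[0.1,0,0],"roll":0},
    {"fingers":-1,"dp":[0,0,0],"roll":0},
    {"fingers":-1,"dp":[0,0,0],"roll":0},
  ],
)

```text
clock: 12.8
ee_pos: [604.8, -201.8, 80.7]
tool_rot: [[-0.983, 0.183, 0.009], [0.183, 0.983, -0.003], [-0.01, -0.001, -1.0]]
contact_force: [2.2, -0.7, 9.9]
grip_width: 0.4
```

send_rows(
  plan=[
    {"fingers":-1,"dp":[0,0,-0.1],"roll":0},
    {"fingers":-1,"dp":[0,0,-0.2],"roll":0},
    {"fingers":-1,"dp":[0,0,-0.5],"roll":0},
    {"fingers":-1,"dp":[0,0,-2],"roll":0},
    {"fingers":-1,"dp":[0,0,-4],"roll":0},
    {"fingers":0,"dp":[0,0,-4],"roll":0},
    {"fingers":1,"dp":[0,0,-2],"roll":0},
    {"fingers":1,"dp":[0,0,0],"roll":0},
    {"fingers":1,"dp":[0,0,0],"roll":0},
  ],
)

```text
clock: 13.7
ee_pos: [600.1, -200.1, 205.0]
tool_rot: [[-0.983, 0.183, -0.001], [0.183, 0.983, 0.001], [0.001, 0.0, -1.0]]
contact_force: [-1.2, 0.7, -0.4]
grip_width: 24.4
```

```bash
python3 -c "
from look import *; look('s7',b=(250,370,120,230)); look('t7','top',b=(280,380,90,200))"
```

```text
{'clock': 13.7, 'ee_pos': [600.14, -200.1, 205.02], 'contact_force': [-1.2, 0.72, -0.45], 'grip_width': 24.41, 'dq': [0.13, 1.36, -0.57, 1.33, -0.0, 0.0, -0.05]}
{'clock': 13.75, 'ee_pos': [599.74, -199.86, 204.17], 'contact_force': [-0.21, -0.38, -0.49], 'grip_width': 28.55, 'dq': [0.06, 0.83, -0.12, 0.44, -0.02, 0.06, -0.02]}
```

View pics/s7.png

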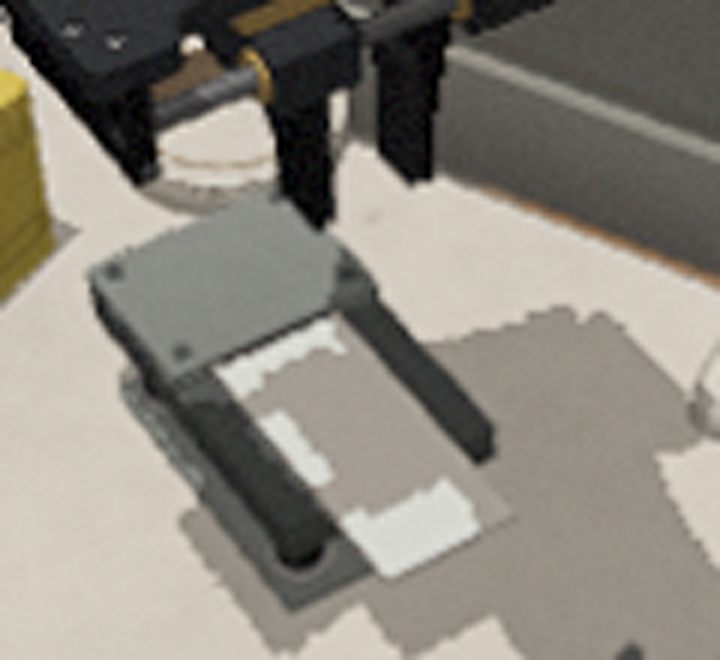

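View pics/t7.png

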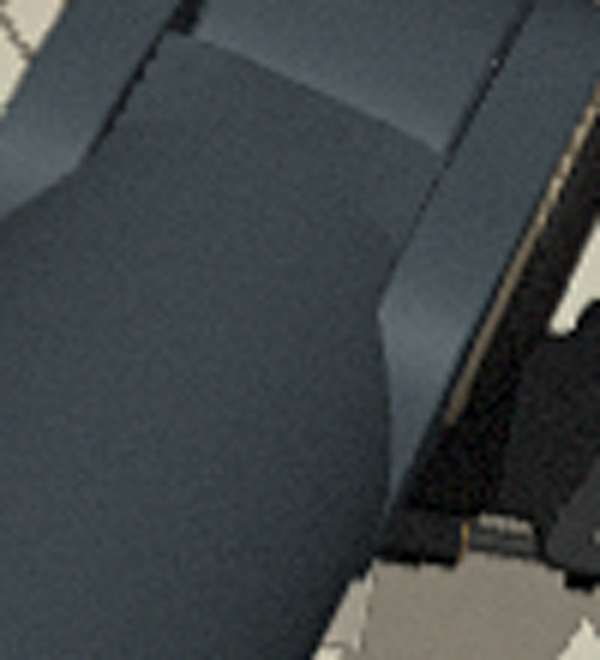

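```bash
python3 - <<'E'
from h import *
print(st(load("s7.npz"),[(390,572),(511,514),(493,430),(215,370),(335,318)],o=(250,120),z=56))
E
```

```text
[[ 581.8  -64.8]
 [ 580.7 -111.1]
 [ 615.2 -126.8]
 [ 691.8  -62. ]
 [ 690.5 -109.8]]
```

send_rows(
  plan=[
    {"fingers":1,"dp":[1.3,-0.15,2],"roll":0},
    {"fingers":1,"dp":[1.3,0,3],"roll":0},
    {"fingers":1,"dp":[0,0,3],"roll":0},
    {"fingers":1,"dp":[0,0,1],"roll":0},
    {"fingers":1,"dp":[0,0,0],"roll":0},
    {"fingers":1,"dp":[0,0,0],"roll":0},
    {"fingers":1,"dp":[0,0,0],"roll":0},
  ],
)

```text
clock: 14.5
ee_pos: [576.0, -197.6, 117.1]
tool_rot: [[-0.983, 0.183, 0.002], [0.183, 0.983, -0.001], [-0.003, -0.0, -1.0]]
contact_force: [-0.1, -0.7, 0.8]
grip_width: 84.2
```

```bash
python3 -c "
from look import *; o,f=look('s8',b=(250,370,120,230)); p=o['ee_pos']; a=np.radians(-10.6);print(np.cos(a)*p[0]+np.sin(a)*p[1],-np.sin(a)*p[0]+np.cos(a)*p[1])"
```

```text
{'clock': 14.5, 'ee_pos': [576.05, -197.61, 117.06], 'contact_force': [-0.15, -0.74, 0.79], 'grip_width': 84.18, 'dq': [-0.2, -0.44, 0.1, 0.07, -0.04, -0.12, 0.09]}
602.5655709709365 -88.26962510500869
```

View pics/s8.png

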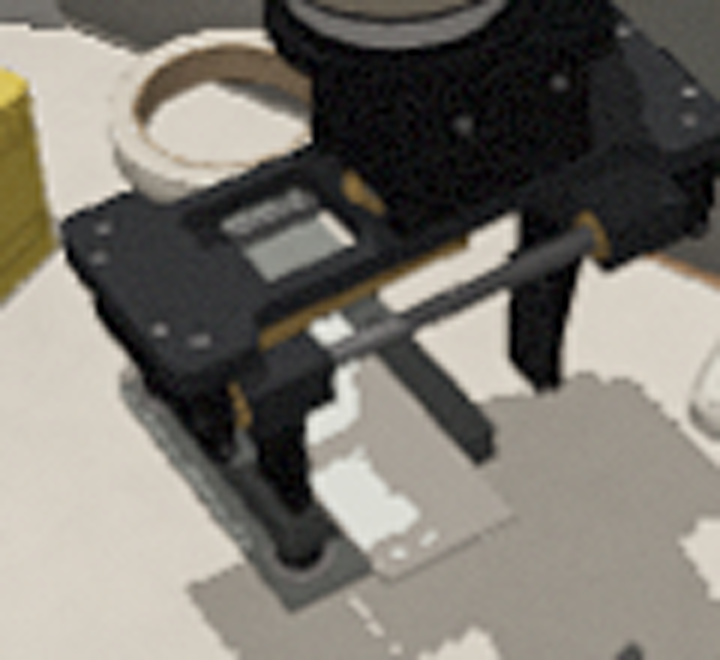

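```bash
python3 - <<'E'
from h import *
f=load("s8.npz")
print(st(f,[(295,512),(310,506),(545,391),(558,384)],o=(250,120),z=92))
im=f["pixels"][185:215,290:350]
g=cv2.cvtColor(f["pixels"],cv2.COLOR_RGB2BGR)[165:230,275:345]
cv2.imwrite("pics/s8z.png",cv2.resize(np.clip(g*2.0,0,255).astype(np.uint8),None,fx=9,fy=9,interpolation=cv2.INTER_CUBIC))
E
```

```text
[[ 593.   -38.1]
 [ 592.5  -43.3]
 [ 592.8 -132.2]
 [ 593.  -137.4]]
```

View pics/s8z.png

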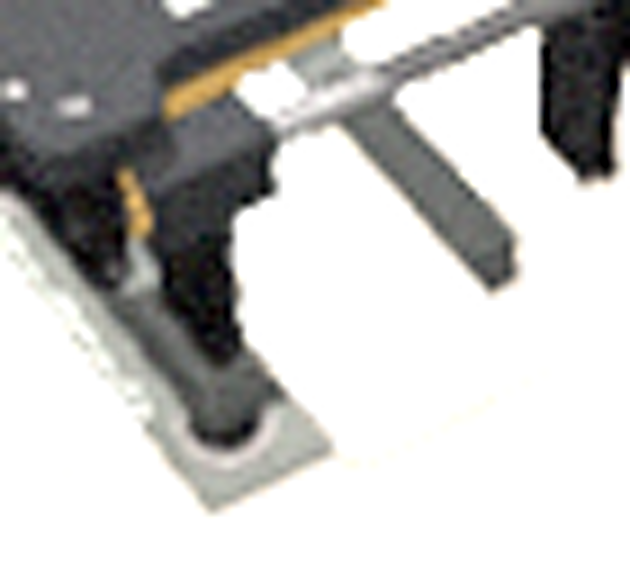

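```bash
python3 - <<'E'
from h import *
f=load("s8.npz")
print(st(f,[(205,362),(240,351),(585,183),(612,176)],o=(275,165),s=9,z=92))
print(proj(f,[[576.05,-197.6,92]]))
E
```

```text
[[ 594.8  -36.1]
 [ 593.3  -43.7]
 [ 593.4 -130.5]
 [ 591.9 -136.6]]
[[318.6655423  190.83668461]]
```

send_rows(
  plan=[
    {"fingers":1,"dp":[0.25,-0.1,1],"roll":0},
    {"fingers":1,"dp":[0,0,2],"roll":0},
    {"fingers":1,"dp":[0,0,2],"roll":0},
    {"fingers":1,"dp":[0,0,0.8],"roll":0},
    {"fingers":0.5,"dp":[0,0,0],"roll":0},
    {"fingers":0.4,"dp":[0,0,0],"roll":0},
    {"fingers":0.4,"dp":[0,0,0],"roll":0},
    {"fingers":0.4,"dp":[0,0,0],"roll":0},
  ],
)

```text
clock: 15.35
ee_pos: [572.9, -197.9, 58.7]
tool_rot: [[-0.983, 0.183, 0.002], [0.183, 0.983, -0.0], [-0.002, -0.0, -1.0]]
contact_force: [-0.3, -0.4, -0.3]
grip_width: 64.5
```

```bash
python3 -c "
from look import *; o,f=look('s9',b=(275,355,155,235),s=8); p=o['ee_pos']; a=np.radians(-10.6);print(np.cos(a)*p[0]+np.sin(a)*p[1],-np.sin(a)*p[0]+np.cos(a)*p[1])"
```

```text
{'clock': 15.35, 'ee_pos': [572.88, -197.89, 58.67], 'contact_force': [-0.34, -0.41, -0.34], 'grip_width': 64.51, 'dq': [-0.06, 0.06, -0.11, 0.1, 0.07, 0.01, 0.01]}
599.5044035768889 -89.13382809199433
```

View pics/s9.png

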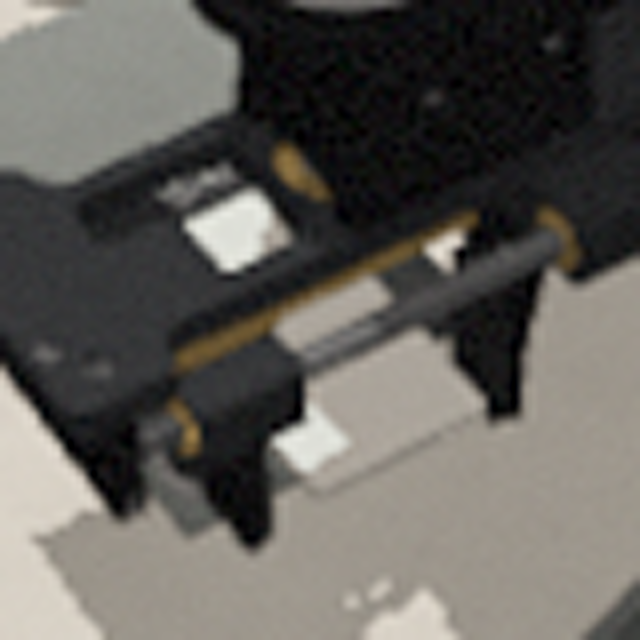

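send_rows(
  plan=[
    {"fingers":0.25,"dp":[0,0,0],"roll":0},
    {"fingers":0.25,"dp":[0,0,0],"roll":0},
    {"fingers":0.25,"dp":[0,0,0],"roll":0},
  ],
)

```text
clock: 15.7
ee_pos: [572.3, -197.7, 57.8]
tool_rot: [[-0.983, 0.183, 0.0], [0.183, 0.983, 0.0], [-0.0, 0.0, -1.0]]
contact_force: [0.2, 0.1, -0.6]
grip_width: 55.2
```

send_rows(
  plan=[
    {"fingers":0.2,"dp":[0,0,0],"roll":0},
    {"fingers":0.2,"dp":[0,0,0],"roll":0},
  ],
)

```text
clock: 15.9
ee_pos: [572.3, -197.7, 57.7]
tool_rot: [[-0.983, 0.183, -0.0], [0.183, 0.983, 0.0], [0.0, 0.0, -1.0]]
contact_force: [-0.0, -0.5, -0.3]
grip_width: 53.1
```

send_rows(
  plan=[
    {"fingers":0.17,"dp":[0,0,-0.1],"roll":0},
    {"fingers":0.17,"dp":[0,0,0],"roll":0},
    {"fingers":0.17,"dp":[0,0,0],"roll":0},
  ],
)

```text
clock: 16.2
ee_pos: [572.3, -197.7, 58.8]
tool_rot: [[-0.983, 0.183, 0.0], [0.183, 0.983, 0.0], [-0.0, 0.0, -1.0]]
contact_force: [-1.2, -0.2, -0.3]
grip_width: 50.7
```

send_rows(
  plan=[
    {"fingers":0.15,"dp":[0,0,0],"roll":0},
    {"fingers":0.15,"dp":[0,0,0],"roll":0},
  ],
)

```text
clock: 16.4
ee_pos: [572.3, -197.7, 58.7]
tool_rot: [[-0.983, 0.183, -0.0], [0.183, 0.983, 0.0], [0.0, 0.0, -1.0]]
contact_force: [0.4, 0.4, 0.8]
grip_width: 50.0
```

send_rows(
  plan=[
    {"fingers":0,"dp":[0,0,0],"roll":0},
    {"fingers":-1,"dp":[0,0,0],"roll":0},
    {"fingers":-1,"dp":[0,0,0],"roll":0},
    {"fingers":-1,"dp":[0,0,0],"roll":0},
    {"fingers":-1,"dp":[0,0,0],"roll":0},
  ],
)

```text
clock: 16.9
ee_pos: [572.3, -197.7, 58.7]
tool_rot: [[-0.983, 0.183, -0.0], [0.183, 0.983, 0.0], [0.0, 0.0, -1.0]]
contact_force: [0.4, 0.3, 0.2]
grip_width: 49.7
```

send_rows(
  plan=[
    {"fingers":-1,"dp":[0.1,0,0],"roll":0},
    {"fingers":-1,"dp":[0.2,0,0],"roll":0},
    {"fingers":-1,"dp":[0.2,0,0],"roll":0},
  ],
)

```text
clock: 17.2
ee_pos: [567.2, -196.7, 58.7]
tool_rot: [[-0.983, 0.183, -0.0], [0.183, 0.983, 0.0], [0.0, 0.0, -1.0]]
contact_force: [0.3, -0.0, -1.0]
grip_width: 49.4
```

send_rows(
  plan=[
    {"fingers":-1,"dp":[0.2,0,0],"roll":0},
    {"fingers":-1,"dp":[0.2,0,0],"roll":0},
    {"fingers":-1,"dp":[0.2,0,0],"roll":0},
    {"fingers":-1,"dp":[0.2,0,0],"roll":0},
    {"fingers":-1,"dp":[0.2,0,0],"roll":0},
    {"fingers":-1,"dp":[0.2,0,0],"roll":0},
    {"fingers":-1,"dp":[0.1,0,0],"roll":0},
    {"fingers":-1,"dp":[0,0,0],"roll":0},
    {"fingers":-1,"dp":[0,0,-0.05],"roll":0},
    {"fingers":-1,"dp":[0,0,-0.1],"roll":0},
    {"fingers":-1,"dp":[0,0,-0.2],"roll":0},
    {"fingers":-1,"dp":[0,0,-0.3],"roll":0},
    {"fingers":-1,"dp":[0,0,-0.4],"roll":0},
    {"fingers":-1,"dp":[0,0,-0.4],"roll":0},
    {"fingers":-1,"dp":[0,0,-0.4],"roll":0},
    {"fingers":-1,"dp":[0,0,0],"roll":0},
  ],
)

```text
clock: 18.8
ee_pos: [555.0, -194.5, 78.0]
tool_rot: [[-0.983, 0.183, 0.001], [0.183, 0.983, -0.0], [-0.001, 0.0, -1.0]]
contact_force: [1.1, 0.2, -1.5]
grip_width: 49.5
```

```bash
python3 -c "
from look import *; o,f=look('s10',b=(260,370,120,230),s=6); look('t10','top',b=(280,380,110,210))"
```

```text
{'clock': 18.8, 'ee_pos': [555.05, -194.53, 78.03], 'contact_force': [1.12, 0.19, -1.49], 'grip_width': 49.48, 'dq': [0.03, 0.5, -0.15, 0.37, -0.13, -0.32, 0.13]}
{'clock': 18.85, 'ee_pos': [554.83, -194.45, 77.68], 'contact_force': [0.36, -0.31, -1.78], 'grip_width': 49.0, 'dq': [-0.02, 0.42, -0.33, 0.37, -0.09, -0.02, 0.02]}
```

View pics/s10.png

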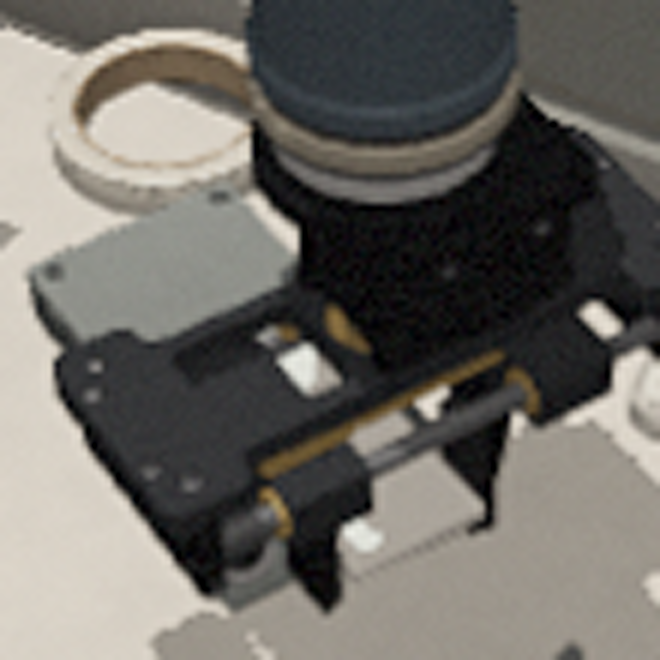

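```bash
cat > ov.py <<'E'
from h import *
def segs():
    L=[]
    def box(x0,x1,y0,y1,z):
        c=[(x0,y0,z),(x1,y0,z),(x1,y1,z),(x0,y1,z)]; return [(c[i],c[(i+1)%4]) for i in range(4)]
    L+=box(-22,72,-38.5,38.5,6)
    for x in(-12,38):
        L+=box(x-6,x+6,-28.5,28.5,40)
        L+=box(x-6,x+6,28.5,38.5,49)+box(x-6,x+6,-38.5,-28.5,49)
    L+=box(64.5,70.5,-25,25,49)
    return L
def ov(f,pose,b,box,s,out):
    x0,x1,y0,y1=box; im=cv2.resize(cv2.cvtColor(f["pixels"],cv2.COLOR_RGB2BGR)[y0:y1,x0:x1],None,fx=s,fy=s,interpolation=cv2.INTER_CUBIC)
    c,sn=np.cos(np.radians(pose[2])),np.sin(np.radians(pose[2]))
    for a in segs():
        P=np.array([[pose[0]+b[0]+c*p[0]-sn*p[1],pose[1]+b[1]+sn*p[0]+c*p[1],p[2]] for p in a])
        u=((proj(f,P)-[x0,y0]+.5)*s-.5).round().astype(int); cv2.line(im,tuple(map(int,u[0])),tuple(map(int,u[1])),(0,0,255),1,cv2.LINE_AA)
    cv2.imwrite(out,im)
if __name__=="__main__":
    p=(417.7,-201.5,7.5)
    ov(load("top0.npz"),p,(1.4,-1.9),(300,365,215,275),9,"pics/ovt.png")
    ov(load("scene0.npz"),p,(0,1.4),(330,405,222,290),9,"pics/ovs.png")
E
python3 ov.py
```

```text
(no output)
```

View pics/ovt.png

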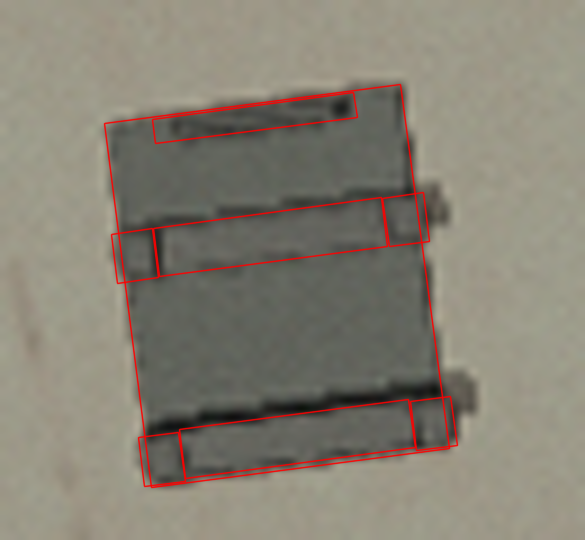

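View pics/ovs.png

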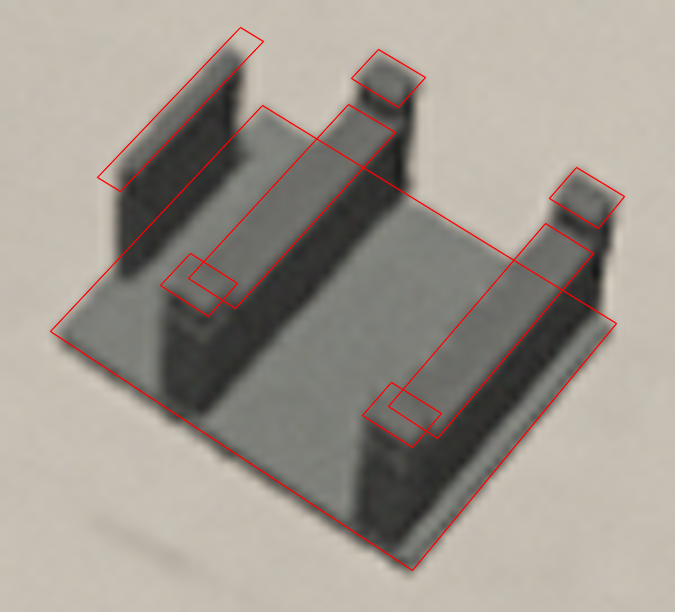

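send_rows(
  plan=[
    {"fingers":-1,"dp":[0,0,-0.6],"roll":0},
    {"fingers":-1,"dp":[0,0,-1.2],"roll":-2},
    {"fingers":-1,"dp":[0,0,-1.2],"roll":-4},
    {"fingers":-1,"dp":[0,0,-0.9],"roll":-4},
    {"fingers":-1,"dp":[0,0,-0.4],"roll":-4},
    {"fingers":-1,"dp":[0,0,0],"roll":-3},
    {"fingers":-1,"dp":[0,0,0],"roll":-1.1},
    {"fingers":-1,"dp":[0,0,0],"roll":0},
  ],
)

```text
clock: 19.7
ee_pos: [554.7, -194.5, 120.8]
tool_rot: [[-0.991, -0.131, 0.001], [-0.131, 0.991, 0.0], [-0.001, -0.0, -1.0]]
contact_force: [-0.1, -0.5, -0.5]
grip_width: 49.6
```

```bash
python3 -c "
from look import *; o,f=look('s11',b=(260,370,100,210),s=6); print(o['joint_pos'],o['tool_rot'])"
```

```text
{'clock': 19.7, 'ee_pos': [554.69, -194.51, 120.82], 'contact_force': [-0.13, -0.45, -0.49], 'grip_width': 49.57, 'dq': [-0.21, 0.33, 0.3, 0.19, -0.24, 0.01, -0.75]}
[  1.50507917  27.39043624  18.16972542 107.87195606 -11.43230174
  46.45564314 123.22415922] [[-9.91338004e-01 -1.31333749e-01  6.38465767e-04]
 [-1.31333763e-01  9.91338208e-01  2.00600987e-05]
 [-6.35570077e-04 -6.39657736e-05 -9.99999796e-01]]
```

View pics/s11.png

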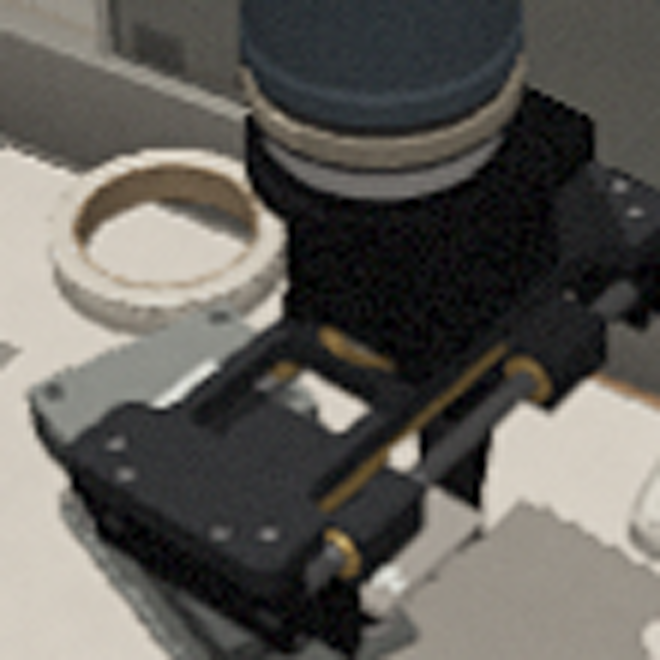

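send_rows(
  plan=[
    {"fingers":-1,"dp":[0.8,0.05,0],"roll":0},
    {"fingers":-1,"dp":[1.8,0.12,0],"roll":0},
    {"fingers":-1,"dp":[2.4,0.15,0],"roll":0},
    {"fingers":-1,"dp":[2.4,0.15,0],"roll":0},
    {"fingers":-1,"dp":[2.4,0.15,0],"roll":0},
    {"fingers":-1,"dp":[2.4,0.15,0],"roll":0},
    {"fingers":-1,"dp":[2.4,0.15,0],"roll":0},
    {"fingers":-1,"dp":[1.8,0.11,0],"roll":0},
    {"fingers":-1,"dp":[0.9,0.06,0],"roll":0},
    {"fingers":-1,"dp":[0.37,0.02,0],"roll":0},
    {"fingers":-1,"dp":[0,0,0],"roll":0},
    {"fingers":-1,"dp":[0,0,0],"roll":0},
    {"fingers":-1,"dp":[0,0,0],"roll":0},
  ],
)

```text
clock: 21.05
ee_pos: [378.9, -206.6, 120.3]
tool_rot: [[-0.991, -0.132, 0.0], [-0.132, 0.991, -0.0], [-0.0, -0.0, -1.0]]
contact_force: [-0.9, 0.0, -1.0]
grip_width: 49.5
```

```bash
python3 -c "
from look import *; o,f=look('s12',b=(320,440,170,280),s=6); print(o['joint_pos'],o['tool_rot']); look('t12','top',b=(280,380,180,290),s=6)"
```

```text
{'clock': 21.05, 'ee_pos': [378.87, -206.59, 120.29], 'contact_force': [-0.93, 0.05, -0.99], 'grip_width': 49.52, 'dq': [-0.07, -0.03, 0.1, 0.17, 0.02, 0.17, 0.1]}
[  5.47922514  14.72513246  20.3696635  127.88047605  -8.15957792
  38.52967003 129.22793008] [[-9.91218792e-01 -1.32231112e-01  4.88524997e-04]
 [-1.32231267e-01  9.91218847e-01 -3.00419048e-04]
 [-4.44510439e-04 -3.62379285e-04 -9.99999836e-01]]
{'clock': 21.1, 'ee_pos': [378.71, -206.57, 120.24], 'contact_force': [-0.37, -0.6, -0.34], 'grip_width': 49.54, 'dq': [-0.04, -0.13, 0.14, 0.32, -0.06, 0.13, 0.03]}
```

View pics/s12.png

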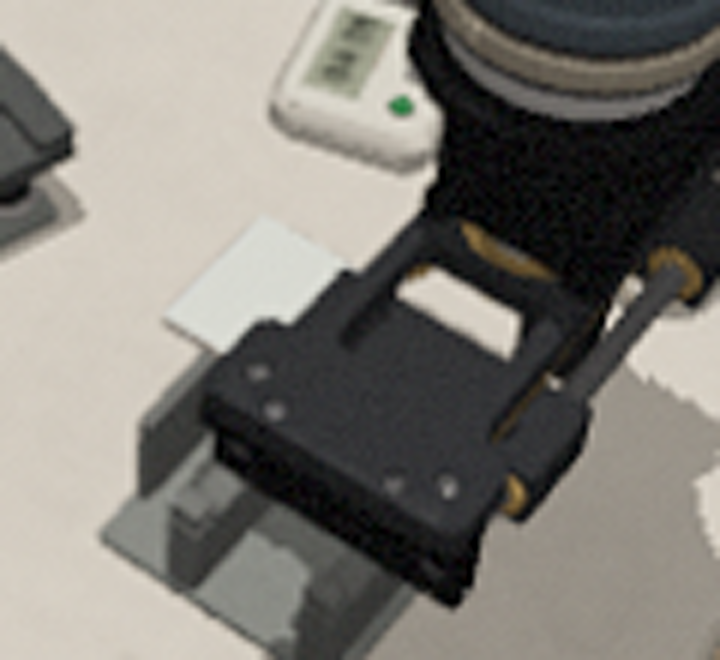

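View pics/t12.png

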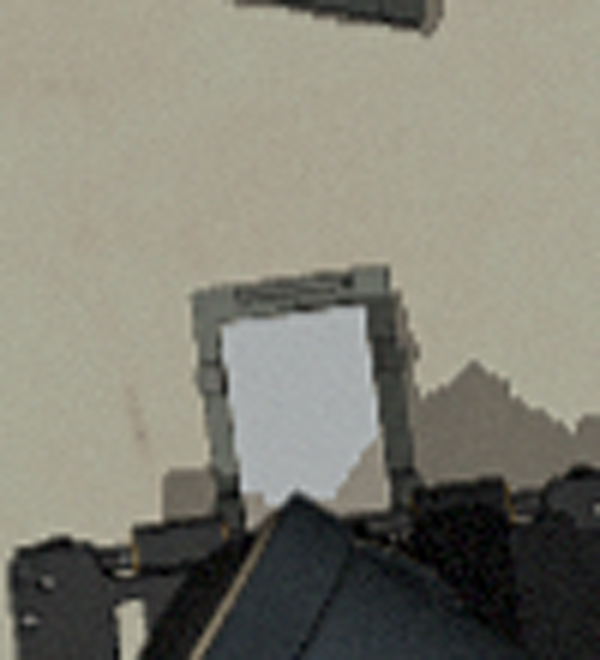

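```bash
python3 - <<'E'
from h import *
f=load("t12.npz"); W=cloud(f)
# plate region px: crop(225..370,320..480)/6
reg=[W[v,u] for u in range(320,341) for v in range(237,258)]
reg=np.array(reg); 
R=reg[(abs(reg[:,2]-118)<15)]; A=np.c_[R[:,:2]-R[:,:2].mean(0),np.ones(len(R))]; k,*_=np.linalg.lstsq(A,R[:,2],rcond=None); print(len(R),k,R[:,:2].mean(0))
P=lambda f,l,o,z:st(f,l,o=o,z=z,a=7.5)
c=np.radians(7.5); ca,sa=np.cos(c),np.sin(c)
C=lambda x,y:(round(ca*x+sa*y,1),round(-sa*x+ca*y,1))
print("tool",C(378.8,-206.6),"seat",C(417.7,-201.5))
for z in(117.6,):
  print("top back corners, (true = est+(-1.4,+1.9) approx)",P(f,[(221,326),(365,306)],(280,180),z))
  print("top sides mid",P(f,[(231,410),(375,400)],(280,180),z))
  print("scene back corners L,R",P(load("s12.npz"),[(163,318),(262,217)],(320,170),z))
E
```

```text
439 [6.99455320e-03 6.26331424e-04 1.17302123e+02] [ 445.64183512 -199.06257537]
tool (np.float64(348.6), np.float64(-254.3)) seat (np.float64(387.8), np.float64(-254.3))
top back corners, (true = est+(-1.4,+1.9) approx) [[ 445.7 -231.6]
 [ 446.  -280.8]]
top sides mid [[ 417.2 -231.3]
 [ 414.1 -279.9]]
scene back corners L,R [[ 444.5 -226.2]
 [ 444.5 -275. ]]
```

send_rows(
  plan=[
    {"fingers":-1,"dp":[0,0,0.8],"roll":0},
    {"fingers":-1,"dp":[0,0,1.5],"roll":0},
    {"fingers":-1,"dp":[0,0,1.5],"roll":0},
    {"fingers":-1,"dp":[0,0,1.0],"roll":0},
    {"fingers":-1,"dp":[0,0,0.6],"roll":0},
    {"fingers":-1,"dp":[0,0,0],"roll":0},
    {"fingers":-1,"dp":[0,0,0],"roll":0},
    {"fingers":-1,"dp":[0,0,0],"roll":0},
  ],
)

```text
clock: 21.95
ee_pos: [378.4, -206.8, 66.7]
tool_rot: [[-0.991, -0.131, 0.001], [-0.131, 0.991, -0.0], [-0.001, -0.0, -1.0]]
contact_force: [0.3, 0.1, -0.7]
grip_width: 49.2
```

```bash
python3 -c "
from look import *; o,f=look('s13',b=(320,440,190,300),s=6); print(o['tool_rot'][0]); look('t13','top',b=(300,375,210,285),s=8)"
```

```text
{'clock': 21.95, 'ee_pos': [378.36, -206.8, 66.69], 'contact_force': [0.31, 0.06, -0.7], 'grip_width': 49.17, 'dq': [-0.04, -0.27, 0.03, 0.02, -0.09, 0.03, -0.08]}
[-0.99133859 -0.13132643  0.00108093]
{'clock': 22.0, 'ee_pos': [378.38, -206.78, 66.73], 'contact_force': [-0.03, -0.37, -1.12], 'grip_width': 49.47, 'dq': [0.02, -0.1, -0.05, 0.14, -0.05, -0.12, -0.05]}
```

View pics/s13.png

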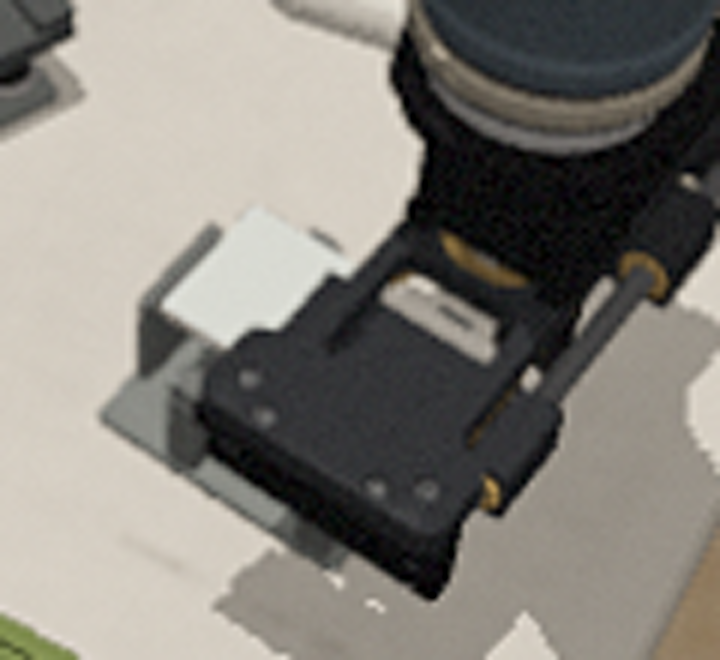

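View pics/t13.png

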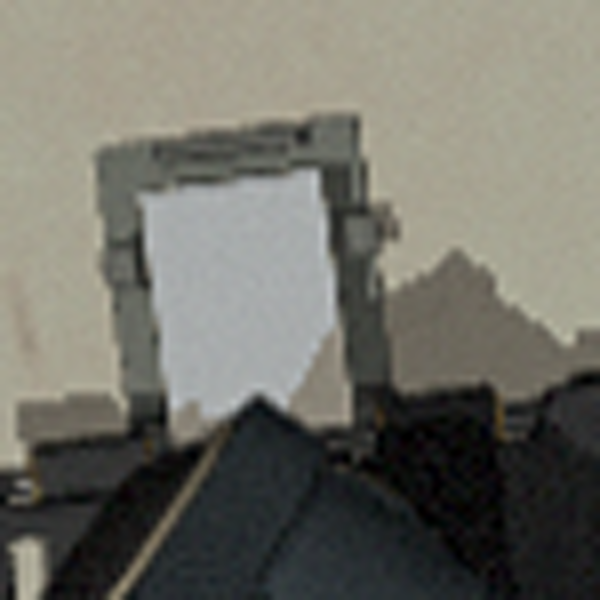

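send_rows(
  plan=[
    {"fingers":-1,"dp":[0,0,0.3],"roll":0},
    {"fingers":-1,"dp":[0,0,0.4],"roll":0},
    {"fingers":-1,"dp":[0,0,0.4],"roll":0},
    {"fingers":-1,"dp":[0,0,0.3],"roll":0},
    {"fingers":-1,"dp":[0,0,0.1],"roll":0},
    {"fingers":-1,"dp":[0,0,0],"roll":0},
    {"fingers":-1,"dp":[0,0,0],"roll":0},
  ],
)

```text
clock: 22.75
ee_pos: [378.0, -206.6, 51.2]
tool_rot: [[-0.991, -0.131, 0.0], [-0.131, 0.991, 0.0], [-0.0, 0.0, -1.0]]
contact_force: [0.6, 0.2, -1.3]
grip_width: 49.6
```

send_rows(
  plan=[
    {"fingers":-1,"dp":[0,0,0.1],"roll":0},
    {"fingers":-1,"dp":[0,0,0],"roll":0},
    {"fingers":-1,"dp":[0,0,0],"roll":0},
  ],
)

```text
clock: 23.05
ee_pos: [378.0, -206.6, 50.3]
tool_rot: [[-0.991, -0.131, 0.0], [-0.131, 0.991, 0.0], [-0.0, 0.0, -1.0]]
contact_force: [1.0, 0.3, -0.6]
grip_width: 49.5
```

send_rows(
  plan=[
    {"fingers":-1,"dp":[0,0,0.1],"roll":0},
    {"fingers":-1,"dp":[0,0,0],"roll":0},
    {"fingers":-1,"dp":[0,0,0],"roll":0},
  ],
)

```text
clock: 23.35
ee_pos: [377.9, -206.6, 49.2]
tool_rot: [[-0.991, -0.131, -0.0], [-0.131, 0.991, 0.0], [0.0, 0.0, -1.0]]
contact_force: [-0.5, -0.4, -0.5]
grip_width: 49.4
```

send_rows(
  plan=[
    {"fingers":-1,"dp":[0,0,0.05],"roll":0},
    {"fingers":-1,"dp":[0,0,0],"roll":0},
    {"fingers":-1,"dp":[0,0,0],"roll":0},
  ],
)

```text
clock: 23.65
ee_pos: [378.0, -206.6, 48.8]
tool_rot: [[-0.991, -0.131, 0.0], [-0.131, 0.991, 0.0], [-0.0, 0.0, -1.0]]
contact_force: [-0.5, 0.2, -0.8]
grip_width: 49.0
```

send_rows(
  plan=[
    {"fingers":-1,"dp":[0,0,0.05],"roll":0},
    {"fingers":-1,"dp":[0,0,0],"roll":0},
    {"fingers":-1,"dp":[0,0,0],"roll":0},
  ],
)

```text
clock: 23.95
ee_pos: [378.0, -206.6, 48.4]
tool_rot: [[-0.991, -0.131, 0.0], [-0.131, 0.991, 0.0], [-0.0, 0.0, -1.0]]
contact_force: [-0.9, -0.4, 3.7]
grip_width: 49.5
```

send_rows(
  plan=[
    {"fingers":-1,"dp":[0,0,0.03],"roll":0},
    {"fingers":-1,"dp":[0,0,0],"roll":0},
    {"fingers":-1,"dp":[0,0,0],"roll":0},
  ],
)

```text
clock: 24.25
ee_pos: [378.0, -206.6, 48.2]
tool_rot: [[-0.991, -0.131, 0.0], [-0.131, 0.991, 0.0], [-0.0, 0.0, -1.0]]
contact_force: [-1.7, 0.4, 5.9]
grip_width: 49.7
```

send_rows(
  plan=[
    {"fingers":-1,"dp":[0,0,-0.06],"roll":0},
    {"fingers":-1,"dp":[0,0,0],"roll":0},
    {"fingers":-1,"dp":[0,0,0],"roll":0},
  ],
)

```text
clock: 24.55
ee_pos: [378.0, -206.6, 48.5]
tool_rot: [[-0.991, -0.131, 0.0], [-0.131, 0.991, -0.0], [-0.0, -0.0, -1.0]]
contact_force: [0.0, -0.1, 2.1]
grip_width: 49.5
```

send_rows(
  plan=[
    {"fingers":0.2,"dp":[0,0,0],"roll":0},
    {"fingers":0.2,"dp":[0,0,0],"roll":0},
    {"fingers":0.3,"dp":[0,0,0],"roll":0},
    {"fingers":0.5,"dp":[0,0,0],"roll":0},
    {"fingers":0.8,"dp":[0,0,0],"roll":0},
    {"fingers":0.8,"dp":[0,0,0],"roll":0},
    {"fingers":0.8,"dp":[0,0,0],"roll":0},
  ],
)

```text
clock: 25.25
ee_pos: [378.0, -206.6, 48.5]
tool_rot: [[-0.991, -0.131, -0.0], [-0.131, 0.991, 0.0], [0.0, 0.0, -1.0]]
contact_force: [-0.1, 0.4, -0.3]
grip_width: 76.2
```

```bash
python3 -c "
from look import *; o,f=look('s14',b=(320,440,190,300),s=6); look('t14','top',b=(300,375,210,285),s=8)"
```

```text
{'clock': 25.25, 'ee_pos': [377.97, -206.59, 48.55], 'contact_force': [-0.07, 0.44, -0.26], 'grip_width': 76.2, 'dq': [0.06, -0.09, 0.09, -0.04, 0.05, -0.0, -0.03]}
{'clock': 25.3, 'ee_pos': [377.95, -206.59, 48.53], 'contact_force': [0.4, 0.36, 0.05], 'grip_width': 76.62, 'dq': [-0.02, 0.05, 0.08, -0.0, 0.02, 0.01, -0.07]}
```

View pics/t14.png

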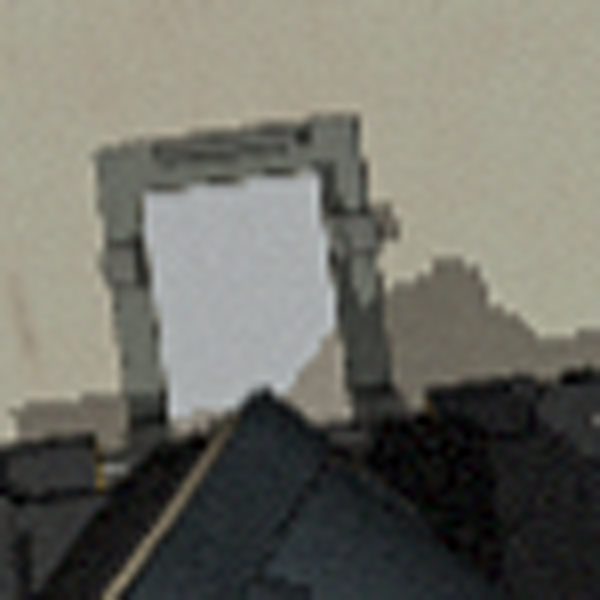

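Released; retract straight up and check.

send_rows(
  plan=[
    {"fingers":0.8,"dp":[0,0,-0.5],"roll":0},
    {"fingers":0.8,"dp":[0,0,-1.5],"roll":0},
    {"fingers":0.8,"dp":[0,0,-3],"roll":0},
    {"fingers":0.8,"dp":[0,0,-4],"roll":0},
    {"fingers":0.8,"dp":[0,0,-4],"roll":0},
    {"fingers":0.8,"dp":[0,0,-3],"roll":0},
    {"fingers":0.8,"dp":[0,0,0],"roll":0},
    {"fingers":0.8,"dp":[0,0,0],"roll":0},
    {"fingers":0.8,"dp":[0,0,0],"roll":0},
  ],
)

```text
clock: 26.25
ee_pos: [377.1, -206.2, 207.6]
tool_rot: [[-0.991, -0.131, -0.002], [-0.131, 0.991, 0.001], [0.002, 0.001, -1.0]]
contact_force: [0.1, -0.2, -0.1]
grip_width: 78.4
```

```bash
python3 - <<'E'
from look import *
o,f=look('s15',b=(320,440,170,280),s=6); o,g=look('t15','top',b=(290,440,180,290),s=5)
W=cloud(g); w=g["pixels"].min(2)
m=np.zeros(w.shape,bool); m[225:270,310:350]=1
R=W[m&(abs(W[...,2]-46)<5)&(w>130)]; A=np.c_[R[:,:2]-R[:,:2].mean(0),np.ones(len(R))]; k,*_=np.linalg.lstsq(A,R[:,2],rcond=None); print(len(R),k,R[:,:2].mean(0))
E
```

```text
{'clock': 26.25, 'ee_pos': [377.13, -206.2, 207.64], 'contact_force': [0.09, -0.23, -0.07], 'grip_width': 78.4, 'dq': [0.24, 0.86, -0.15, 0.27, 0.0, -0.13, -0.01]}
{'clock': 26.3, 'ee_pos': [377.06, -206.21, 207.43], 'contact_force': [-0.01, -1.21, -0.4], 'grip_width': 78.3, 'dq': [0.09, 0.37, -0.05, -0.12, 0.1, 0.08, -0.05]}
644 [-1.74673006e-04  4.28330956e-03  4.60030051e+01] [ 442.60982255 -200.99251653]
```

View pics/s15.png

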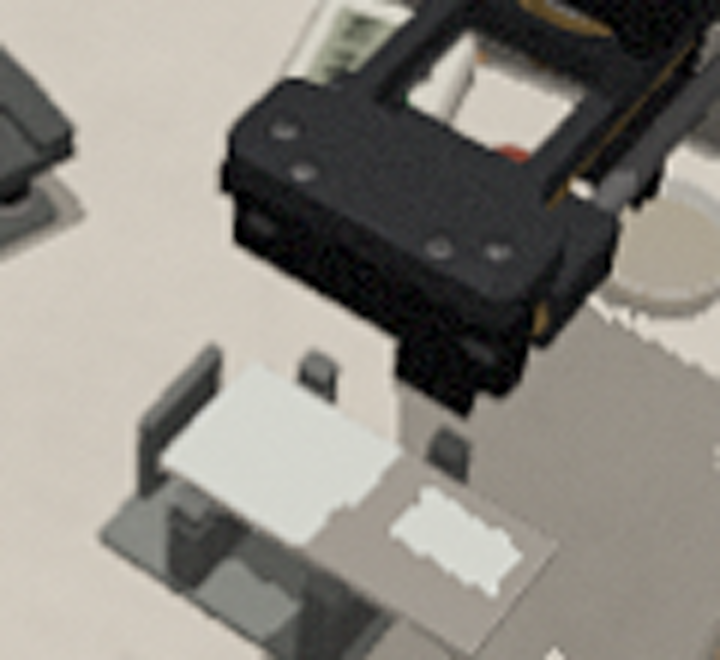

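View pics/t15.png

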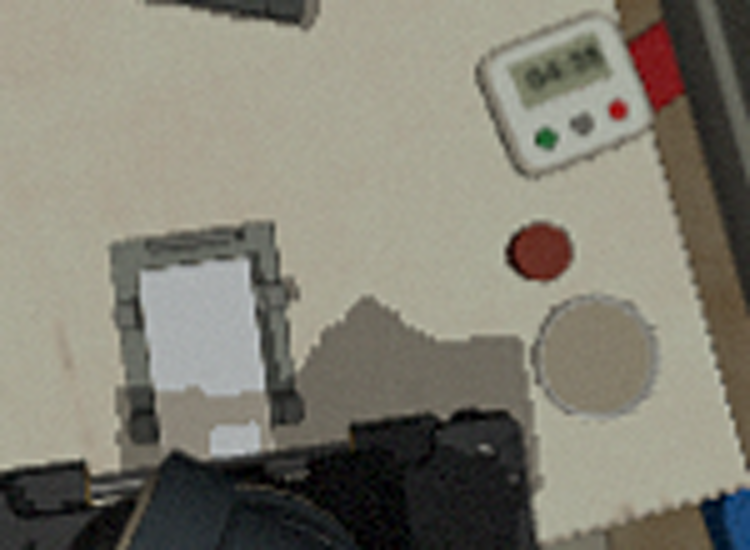

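```bash
python3 - <<'E'
from h import *
P=st(load("s15.npz"),[(160,460),(250,362),(472,652),(557,548)],o=(320,170),z=46,a=7.5); print(P, P.mean(0)-[0,1.4])
print(st(load("t15.npz"),[(139,272),(249,258)],o=(290,180),s=5,z=46,a=7.5).mean(0)-[1.4+57.5,-1.9], "seat 387.8 -254.3")
E
```

```text
[[ 444.2 -227.3]
 [ 444.7 -275.4]
 [ 330.9 -229.3]
 [ 330.4 -275.7]] [ 387.55  -253.325]
[ 386.55 -254.35] seat 387.8 -254.3
```

The plate centre is within about 1.5 mm of the seat. It lies flat with its top at z 46.0, is released, and the arm is clear, so I'm handing in.

```bash
python3 -c "
from station import close_job
print(close_job())"
```

```text
the job is handed in; nothing more can be done
None
```

The plate now lies flat and released between the lugs of the cradle, and the job is handed in at about 26 s of the 64 s allowed. No verdict was reported.

**What I did:** I pressed on the plate with the closed gripper and drew it out until its front end stuck out about 35 mm by the scene camera. The downward force was mostly 8 to 10 N. I then gripped it by the sides with no noticeable sideways force and drew it clear of the hood. After that I lifted it, carried it over and set it down; the highest force I read was about 6 N. I opened the fingers and retracted straight up.

**Last checks:**
- **Position:** the plate's centre was within about 1.3 mm lengthwise and 1 mm sideways of the seat.
- **Height and tilt:** its top was at z 46.0 mm (46 expected), and its tilt was under 0.01 rad.
- **Other things:** the timer, stopper and petri dish looked undisturbed in the last picture. I did not take a picture of the beaker after the start, but the arm never worked near it.

**What disagreed:**
- **Cameras:** before correction the two cameras differed by 3 to 5 mm sideways. I corrected the scene camera from the gripper's known position, and the top camera to match.
- **Draw:** when the pull began, the press force fell to about 5 N and the gripper slipped a few millimetres on the plate. I raised the force and it then drew without obvious slip.

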